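# Change the cake counter over to the afternoon menu

### The job

Change the cake counter over for the afternoon. In the ring-bound menu book, take the steel page weight right off the book, turn the two tabbed top leaves over their rings onto the far side, one after the other, each lying flat with its other face up, and lay the weight flat, rib up, on the face now showing there to keep the page. Hang every basket that is out on the counter by the middle of its handle on the hook rack, one to a hook, and leave the ticket stands and the jar where they are.

Things in the scene. Friction and masses are not known exactly. Their poses are not given: they have to be found in the camera images.
- book: Menu book, stiff white boards on three rings, open and fixed, left or right. Two piles 100 mm wide, 200 mm long, an 18 mm gap between for the rings. Origin on the counter under mid-spine; x across the spine from near to far pile (away from the robot), y along it, z up. Near pile: x -109 to -9 mm, top face z 42 mm; far pile: x 9 to 109, z 38 mm, 42 with leaf_top on it, 47 with both leaves.
- book_spine (a point): Middle of the ring axis, 40 mm above the counter; axes as the book's. Both leaves turn about the y line through this point. The rings, 34 mm across, reach 19 mm above it; they stand at y -60, 0 and 60 mm.
- leaf_top (a joint): Angle of the top leaf about the ring axis: 0 lying on the near pile, pi/2 upright, pi lying on the far pile, other face up. A rigid board 100 x 200 x 4 mm, 0.12 kg, its edges 9 and 109 mm from the ring axis; it turns easily and, let go, falls to the side it leans to within about a second.
- leaf_top_tab (a point): Middle of the outer edge of the top leaf's tab, 129 mm from the ring axis, mid-thickness. The tab, 4 mm thick, 50 mm long (y), centred at the book's y +50, sticks out 20 mm past leaf and pile in the leaf's plane. At leaf angle 0, 38 mm of air lie under it: a finger slanted about 45 degrees reaches under it from the near side and swings it up. Axes as the book's at 0, turning with the leaf.
- leaf_next (a joint): Angle of the next leaf, a like board directly under the top one on the near pile, turned after it: 0 lying on the near pile, pi lying on leaf_top on the far pile. Only these two leaves turn; the boards under them do not move.
- leaf_next_tab (a point): Middle of the outer edge of the next leaf's tab: like the top leaf's tab, but centred at the book's y -50 mm and, at angle 0, 5 mm lower (33 mm of air under it); 129 mm out from the ring axis. Axes as the book's at angle 0, turning with the leaf.
- weight: Steel page weight, about 0.28 kg: a bar 30 mm (x) by 110 mm (y), 10 mm high, with an upright finger rib along its middle, 12 mm thick (x), 60 mm long (y), reaching from 10 to 30 mm above the underside. At the start it lies, rib up, on the top leaf. Origin: centre of its underside, z up.
- rack: Steel hook rack fixed on the half without the book. Foot plate 356 mm (y) x 100 mm (x 5 to 105 mm), 8 mm thick; two 16 mm posts, 226 mm high, at x 78, y +-168 mm; a 12 mm cross bar between them, 200 mm high; three wire hooks from the bar towards -x, tips upturned. Origin on the counter under the middle hook's seat; x away from the robot towards the bar, y along the bar, z up.
- hook1 (a point): Hook at the rack's y +115 mm: top of the middle of its level seat, 190 mm above the counter. Wire 8 mm thick along the rack's x; the seat is 28 mm long, then the tip rises at -x, its top 18 mm above the seat and 26 mm before this point; at +x the wire climbs gently to the cross bar 78 mm behind. Axes as the rack's. Hooks are 115 mm apart.
- hook2 (a point): Middle hook, y 0: top of the middle of its level seat, 190 mm above the counter. Wire 8 mm thick along the rack's x; the seat is 28 mm long, then the tip rises at -x, its top 18 mm above the seat and 26 mm before this point; at +x the wire climbs gently to the cross bar 78 mm behind. Axes as the rack's. Hooks are 115 mm apart.
- hook3 (a point): Hook at the rack's y -115 mm: top of the middle of its level seat, 190 mm above the counter. Wire 8 mm thick along the rack's x; the seat is 28 mm long, then the tip rises at -x, its top 18 mm above the seat and 26 mm before this point; at +x the wire climbs gently to the cross bar 78 mm behind. Axes as the rack's. Hooks are 115 mm apart.
- basket1: Splint basket with wrapped chocolates that stay in, 0.14 to 0.28 kg: box 72 (x) x 86 (y) x 45 mm high; stiff hoop handle in its y-z plane, its top a straight round bar along y, 10 mm thick, 72 mm long, 95 to 105 mm above the bottom. Stands before the rack. Two or three of three alike are present (absent: None); any hook will do. Origin: centre of its underside.
- basket2: Splint basket with wrapped chocolates that stay in, 0.14 to 0.28 kg: box 72 (x) x 86 (y) x 45 mm high; stiff hoop handle in its y-z plane, its top a straight round bar along y, 10 mm thick, 72 mm long, 95 to 105 mm above the bottom. Stands before the rack. Two or three of three alike are present (absent: None); any hook will do. Origin: centre of its underside.
- basket3: Splint basket with wrapped chocolates that stay in, 0.14 to 0.28 kg: box 72 (x) x 86 (y) x 45 mm high; stiff hoop handle in its y-z plane, its top a straight round bar along y, 10 mm thick, 72 mm long, 95 to 105 mm above the bottom. Stands before the rack. Two or three of three alike are present (absent: None); any hook will do. Origin: centre of its underside.
- basket1_grip (a point): basket1: middle of the underside of the handle's straight top bar, 95 mm above the basket's bottom, where the hook should bear. Axes as the basket's (y along the bar).
- basket2_grip (a point): basket2: middle of the underside of the handle's straight top bar, 95 mm above the basket's bottom, where the hook should bear. Axes as the basket's (y along the bar).
- basket3_grip (a point): basket3: middle of the underside of the handle's straight top bar, 95 mm above the basket's bottom, where the hook should bear. Axes as the basket's (y along the bar).
- ticket_mid: Clear acrylic ticket stand, foot 40 x 40 mm, 67 mm high, between the book and the rack; not to be disturbed. Origin: centre of its underside.
- ticket_back: Another such ticket stand, farther back; not to be disturbed. Origin: centre of its underside.
- jar: Amber glass jar with a steel cap, 72 mm across and 110 mm high, at the back; not to be disturbed. Origin: centre of its underside.

How it is judged (in metres and radians):
On the way, in this order (a step that is already met when the one before it is completed fails the run):
1. the page weight is off the menu book while both leaves still lie on the near pile ((z of weight in the frame of book_spine above 0.035 m or horizontal distance between weight and book_spine above 0.15 m or z of weight in the frame of book_spine below -0.02 m) and value of joint each of leaf_top, leaf_next below 0.12 rad), for 0.2 s.
2. the top leaf lies turned over on the far pile, the next one still on the near pile (value of joint leaf_top above 3.04 rad and value of joint leaf_next below 0.12 rad and (z of weight in the frame of book_spine above 0.035 m or horizontal distance between weight and book_spine above 0.15 m or z of weight in the frame of book_spine below -0.02 m)), for 0.2 s.
3. the next leaf lies turned over on the top leaf, the weight off the book (value of joint each of leaf_top, leaf_next above 3.04 rad and (z of weight in the frame of book_spine above 0.035 m or horizontal distance between weight and book_spine above 0.15 m or z of weight in the frame of book_spine below -0.02 m)), for 0.2 s.
At the end, for the whole second after the job is handed in: Both leaves lie turned over on the far pile (above 3.04 rad); the weight lies flat, rib up, on them, its centre 20 to 98 mm from the ring axis, within 85 mm of mid-spine; every present basket hangs at rest, handle middle within 25 mm of a hook seat, tilt under 0.35 rad (value of joint each of leaf_top, leaf_next above 3.04 rad and x of weight in the frame of book_spine between 0.02 and 0.098 m and y of weight in the frame of book_spine between -0.085 and 0.085 m and z of weight in the frame of book_spine between 0.001 and 0.016 m and angle between weight's own z axis and vertical below 0.12 rad and linear speed of weight below 0.03 m/s and (distance between basket1_grip and hook1 below 0.025 m or distance between basket1_grip and hook2 below 0.025 m or distance between basket1_grip and hook3 below 0.025 m) and height (world z) of each of basket1_grip, basket2_grip, basket3_grip above 0.18 m and angle between each of basket1, basket2, basket3's own z axis and vertical below 0.35 rad and linear speed of each of basket1, basket2, basket3 below 0.05 m/s and (distance between basket2_grip and hook1 below 0.025 m or distance between basket2_grip and hook2 below 0.025 m or distance between basket2_grip and hook3 below 0.025 m) and (distance between basket3_grip and hook1 below 0.025 m or distance between basket3_grip and hook2 below 0.025 m or distance between basket3_grip and hook3 below 0.025 m)); the robot touches nothing.
It fails at once if the next leaf is turned before the top leaf has gone over, or along with it (value of joint leaf_next above 0.6 rad and value of joint leaf_top below 2.5 rad).
It fails at once if the ticket stand between book and rack is moved more than 4 cm (distance of ticket_mid from where it was at the start of the episode above 0.04 m).
It fails at once if the ticket stand at the back is moved more than 4 cm (distance of ticket_back from where it was at the start of the episode above 0.04 m).
It fails at once if the jar is moved more than 4 cm (distance of jar from where it was at the start of the episode above 0.04 m).
Of basket1, basket2, basket3 only 2 to 3 are there at a start; the rules pass over those that are not, and their reading is None.
At some moment in a run one of weight may be knocked a few centimetres aside while the robot is not near it.
It also fails if it takes over 208 s, if anything falls off the work surface, if the arm or the gripper's body presses on something with over 40 N, if the wrist force passes 120 N, or if a joint passes its speed limit or range.

### The arm

A 6-joint arm with a two-finger parallel gripper is mounted at the origin on the work surface. World frame = base frame: x ahead of the robot, y to its left, z up, the work surface at z = 0. Lengths are in m, angles in degrees, forces in N, time in s.
With the tool pointing down it reaches from about 0.25 to 0.725 m from the base axis. Payload 9.7 kg.
Tool frame: the origin (TCP) lies midway between the tips of the shut fingers; the grasp point (between the pads) lies 19 mm behind it (bot.pinch_z is the distance from the TCP to the grasp point, in m); z points along the fingers, y is the line along which they close (so a half turn about z gives the same grasp; the last joint's range is limited). The gripper opens to 85 mm and grips with 20 to 120 N. Pads are 22 mm wide; open, the fingers measure 114 mm over their backs; the gripper's body (76 mm by 85 mm) begins 54 mm behind the grasp point. The pads swing forward as they close: fully open they stand 13 mm farther back than shut.
Start: joints at [-76.891, 4.979, 10.078, 95.1, 0, 90], TCP at [0.125, -0.536, 0.231] pointing down, gripper open.
Joint ranges: [-179.16, 179.16], [-48.56, 103.87], [-65.8, 70.77], [-126.05, 130.52], [-82.76, 87.17], [-180, 180]. Speed limits (degrees/s): [127.2, 127.2, 147.25, 180, 180, 180].

### API

Orientations are given as [roll, pitch, yaw] about the fixed x, y, z axes, in that order (R = Rz(yaw) Ry(pitch) Rx(roll)).
In Python, from workcell import sensors, camera, ticket, bot gives the robot as it stands.
- The arm moves only by the shell command python3 -m handwheel 'ROWS' [FORCE]. ROWS is a JSON object of lists of equal length, an entry for each row: "gripper": the opening, from -1 (shut) to 1 (fully open); "slide": the shift along the tool's x, y, z in mm, a list of three; "yaw": the turn about the tool's z in rad. A call has 1 to 8 rows; each row shifts and turns the commanded pose from where the row before left it, along the tool's axes as they then stand; what a row does not reach is not made up. A row lasts 1/12 s, in which the tool goes at most 41.7 mm and 7.16 degrees, less where a joint would pass 70% of its speed; a pose out of reach is approached as far as the arm can. A call is refused whole if a number of a shift passes 41.7 or a number of a turn 0.125, either way. A call with a gripper value outside its range is refused whole. The fingers move at their own pace and stop on an object; FORCE is the grip in N (left out, the last holds). Time passes only in rows, so rows that do not move let the fingers close. It gives the time, the measured TCP pose, the force, the opening and the grip force at its end, in the units of the state.
- sensors.get_obs(): the state, without advancing time (a new reading comes with each control period).
- camera(name): name is "side" or "top" or "wrist"; returns a dict with "img" (384x512x3 uint8, red, green, blue), "fx", "fy", "cx", "cy" (pixels), "R" (3x3) and "t" (3): a world point X has camera coordinates R X + t. Camera axes: x right, y down, z forward; pixel columns grow to the right and rows downward; lengths in m; the calibration is good to about 2 mm. A picture is of the moment at which its call begins. There is no depth.
- ticket.job_done(): hands the job in; it is judged then, once.
The state is a dict: "time": time; "q": joint angles; "qd": joint speeds; "joint_efforts": joint torques, N m; "ee_pos": TCP position; "tcp_rot": TCP orientation; "wrist_force": force on the tool from outside, world axes, zero at the start; "torque": the same for the moment, N m; "opening": finger opening in m; "grasp_force": force on a finger pad.
Only numpy, scipy, OpenCV 4.12 (cv2) and the standard library are available. Lean on these libraries where they do the work, as an engineer would, in place of code of your own. Each camera call takes 0.05 s, during which the arm holds its last target. There are 200 camera calls.

## Working session

There is one attempt and no reset: what is moved stays moved. The work goes in short steps, Python scripts to look and compute and a shell command to move; the robot and the scene stay as the last step left them, time stands still between calls to the robot, and variables do not carry over. Pictures are saved under pics/ and viewed, at most 14 in all, crops included, and the job is handed in when it is done.

```bash
ls; mkdir -p pics
cat > h.py <<'E'
import numpy as np, cv2
from workcell import sensors, camera, ticket, bot
def ray(c,u,v):
    d=np.array([(u-c['cx'])/c['fx'],(v-c['cy'])/c['fy'],1.]); R=np.array(c['R']); 
    return -R.T@np.array(c['t']), R.T@d
def onz(c,u,v,z):
    o,d=ray(c,u,v); return o+d*(z-o[2])/d[2]
def proj(c,X):
    p=np.array(c['R'])@np.array(X)+np.array(c['t']); return c['fx']*p[0]/p[2]+c['cx'],c['fy']*p[1]/p[2]+c['cy']
def save(c,n,crop=None,s=1.5):
    im=c['img'][:,:,::-1]
    if crop: x0,y0,x1,y1=crop; im=im[y0:y1,x0:x1]
    cv2.imwrite('pics/'+n,cv2.resize(im,None,fx=s,fy=s,interpolation=cv2.INTER_CUBIC))
E
python3 - <<'E'
from h import *
import pickle
for n in('top','side'):
    c=camera(n); save(c,n+'0.png'); pickle.dump(c,open(n+'0.pkl','wb')); print(n,c['fx'],c['cx'],c['cy'],np.round(c['R'],3).tolist(),np.round(-np.array(c['R']).T@c['t'],3))
print(sensors.get_obs(), bot.pinch_z)
E
```

```text
pics
top 351.05558828511914 259.6724322316755 195.98168314096557 [[0.025, -1.0, -0.003], [-0.982, -0.023, -0.189], [0.189, 0.008, -0.982]] [0.44  0.008 1.028]
side 432.4538974698802 262.19643954391205 193.44424742210407 [[-0.982, -0.19, -0.002], [-0.116, 0.609, -0.785], [0.151, -0.77, -0.62]] [0.442 0.915 0.857]
{'time': 0.1, 'q': array([-7.68921454e+01,  5.00898248e+00,  1.00381861e+01,  9.50995323e+01,
       -7.30927572e-04,  8.99998114e+01]), 'qd': array([ 0.10612311, -0.05540865,  0.07140929, -0.04111662, -0.03624452,
       -0.07777362]), 'joint_efforts': array([ 1.54184891e-03, -5.21559727e+01,  4.65653980e+01,  1.61211292e-02,
        6.56359362e-06,  7.20409247e-06]), 'ee_pos': array([ 0.12468068, -0.53546679,  0.23063681]), 'tcp_rot': array([-1.79929671e+02,  7.30695574e-04,  1.31080440e+01]), 'wrist_force': array([ 0.41364259,  0.05752908, -0.24927635]), 'torque': array([-0.05052527, -0.00916729,  0.01194272]), 'grasp_force': 0.0, 'opening': 0.08534187758732356} 0.0187
```

View pics/top0.png

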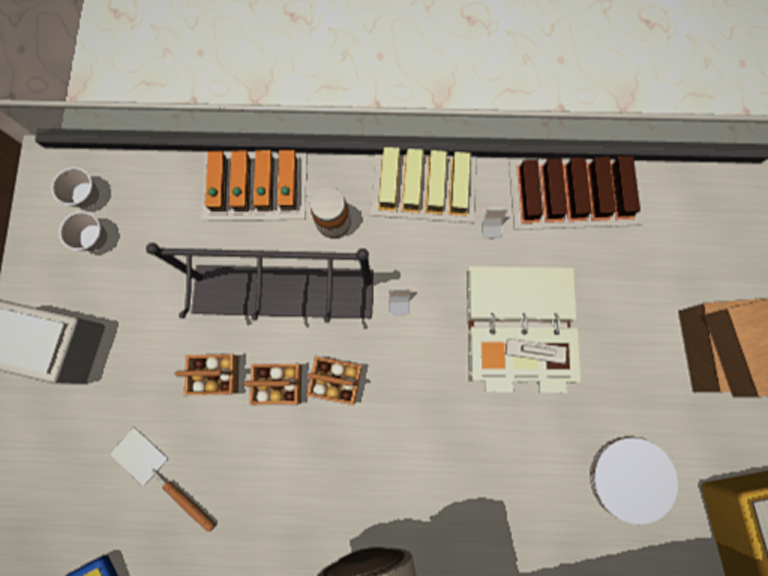

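View pics/side0.png

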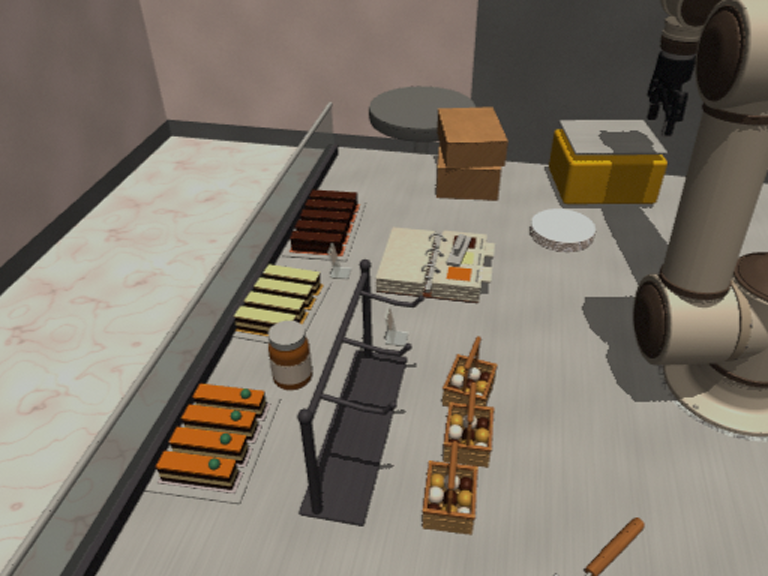

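The overview shows the book on the right (px/1.5 ≈ 310–390, 175–260), the rack on the left (≈100–250, 160–215) and three baskets in front of it. I'll crop in for exact pixels.

Run:
```python
from h import *
import pickle
c=pickle.load(open('top0.pkl','rb'))
save(c,'book.png',(300,165,400,265),6); save(c,'rack.png',(95,155,265,275),4.7)
```

```text
(no output)
```

View pics/book.png

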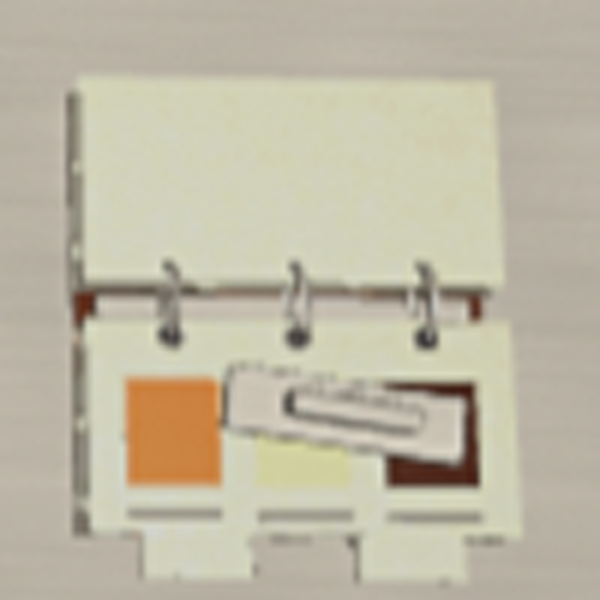

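View pics/rack.png

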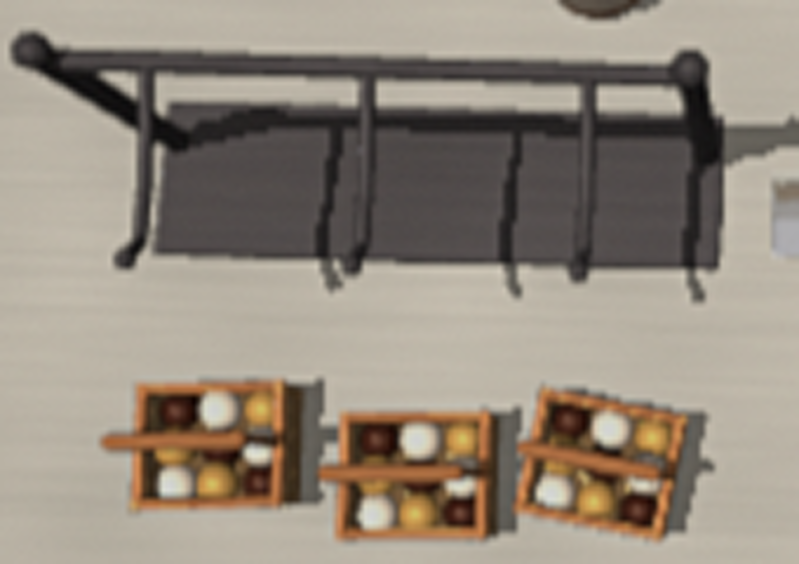

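The book is nearly square to the world. The weight sits on its near pile, turned about 8°. The top leaf's tab is at left and the next leaf's at right. The baskets stand in a row, the rightmost one turned about 10°.

Run:
```python
from h import *
import pickle
c=pickle.load(open('top0.pkl','rb'))
np.set_printoptions(precision=4,suppress=True)
B=lambda px,py,z:onz(c,300+(px+.5)/6-.5,165+(py+.5)/6-.5,z)[:2]
K=lambda px,py,z:onz(c,95+(px+.5)/4.7-.5,155+(py+.5)/4.7-.5,z)[:2]
for n,f,z,P in [('far',B,.038,[(80,75),(493,80),(503,287),(82,285)]),('near',B,.042,[(90,320),(508,322),(522,537),(85,533)]),
 ('wt',B,.052,[(230,363),(472,397),(460,460),(222,428)]),('rib',B,.072,[(287,392),(425,412)]),('tabs',B,.04,[(143,577),(250,577),(358,581),(465,581)]),
 ('hooktip',K,.208,[(125,258),(352,265),(578,270)]),('post',K,.226,[(30,48),(690,68)]),('foot',K,.008,[(155,252),(718,267),(720,118),(165,102)]),
 ('bA',K,.045,[(138,383),(285,382),(280,508),(132,508)]),('bB',K,.045,[(342,412),(490,412),(488,540),(338,540)]),('bC',K,.045,[(543,390),(687,415),(660,540),(515,510)]),('hl',K,.1,[(105,442),(322,472),(522,449)])]:
    r=np.array([f(*p,z) for p in P]); print(n,r.tolist() and r.round(3).tolist(),'mean',r.mean(0),'yaw',np.degrees(np.arctan2(*(r[1]-r[0])[[1,0]]))+90)
```

```text
far [[0.69, -0.138], [0.692, -0.337], [0.591, -0.337], [0.587, -0.138]] mean [ 0.64   -0.2375] yaw 0.6466229157735199
near [[0.57, -0.141], [0.574, -0.338], [0.474, -0.34], [0.471, -0.138]] mean [ 0.5223 -0.2393] yaw 1.1064464031829715
wt [[0.55, -0.204], [0.537, -0.316], [0.508, -0.309], [0.52, -0.2]] mean [ 0.5289 -0.2576] yaw -6.6822851977081825
rib [[0.535, -0.226], [0.528, -0.288]] mean [ 0.5317 -0.2568] yaw -6.91770518948114
tabs [[0.452, -0.165], [0.453, -0.215], [0.452, -0.264], [0.454, -0.313]] mean [ 0.4526 -0.2394] yaw 1.404044117645526
hooktip [[0.557, 0.341], [0.556, 0.226], [0.557, 0.112]] mean [0.5567 0.2263] yaw -0.4009394475411767
post [[0.66, 0.392], [0.658, 0.059]] mean [0.659  0.2252] yaw -0.43645466930951216
foot [[0.59, 0.403], [0.589, 0.051], [0.685, 0.052], [0.687, 0.406]] mean [0.6376 0.2281] yaw -0.16154927755020765
bA [[0.506, 0.392], [0.508, 0.304], [0.435, 0.301], [0.433, 0.388]] mean [0.4705 0.3462] yaw 1.7798470469303709
bB [[0.492, 0.269], [0.494, 0.181], [0.42, 0.178], [0.417, 0.266]] mean [0.4556 0.2236] yaw 1.3948567909193912
bC [[0.507, 0.151], [0.495, 0.065], [0.422, 0.078], [0.437, 0.163]] mean [0.4654 0.1141] yaw -8.365695783004824
hl [[0.469, 0.385], [0.455, 0.263], [0.471, 0.153]] mean [0.465 0.267] yaw -6.303812670471473
```

Three baskets are present. The rack is aligned with seats at x ≈ 0.582, and the book spine is at about (0.581, -0.239). The moves only yaw the tool, so I'll pinch the leaf tabs by their ends and swing them over. First is the weight.

```bash
cat >> h.py <<'E'
def to(*targets):
    "tool-frame shifts in mm from the present pose to world points, in turn"
    o=sensors.get_obs(); p=o['ee_pos']*1000; a=np.radians(o['tcp_rot'][2]); c,s=np.cos(a),np.sin(a)
    for t in targets:
        d=np.array(t)*1000-p; print('->',t,np.round([c*d[0]+s*d[1],s*d[0]-c*d[1],-d[2]],1)); p=p+d
E
cat > st.sh <<'E'
python3 -c "
from h import *
o=sensors.get_obs();print(round(o['time'],1),o['ee_pos'].round(4),o['tcp_rot'].round(1),o['wrist_force'].round(1),round(o['opening'],4),round(o['grasp_force'],1))
$1"
E
m='python3 -m handwheel'
$m '{"gripper":[1,1,1,1,1,1,1,1],"slide":[[28.7,-11.2,0],[28.7,-11.2,0],[28.7,-11.2,0],[28.7,-11.2,0],[28.7,-11.2,0],[28.7,-11.2,0],[28.7,-11.2,0],[28.7,-11.2,0]],"yaw":[0,0,0,0,0,0,0,0]}'
$m '{"gripper":[0,0,0,0,0,0,0,0],"slide":[[28.7,-11.2,0],[28.7,-11.2,0],[28.7,-11.2,0],[28.7,-11.2,0],[28.7,-11.2,0],[28.7,-11.2,0],[28.7,-11.2,0],[28.7,-11.2,0]],"yaw":[0,0,0,0,0,0,0,0]}'
$m '{"gripper":[-0.3,-0.3,-0.3,-0.3,-0.3,-0.3,-0.3,-0.3],"slide":[[0,0,0],[0,0,0],[0,0,0],[0,0,0],[0,0,0],[0,0,0],[0,0,0],[0,0,0]],"yaw":[-0.122,-0.122,-0.122,-0.122,-0.122,-0.122,-0.122,-0.122]}'
$m '{"gripper":[-0.3,-0.3,-0.3,-0.3],"slide":[[0,0,0],[0,0,0],[0,0,0],[0,0,0]],"yaw":[-0.122,-0.122,0,0]}'
sh st.sh "to((.532,-.257,.10),(.532,-.257,.055))
c=camera('wrist');save(c,'w1.png')"
```

```text
time: 0.77
ee_pos: [0.329, -0.3952, 0.231]
tcp_rot: [-180.0, 0.0, 13.1]
wrist_force: [0.5, -0.5, -0.1]
opening: 0.0857
grasp_force: 0.0
time: 1.43
ee_pos: [0.5324, -0.2558, 0.2309]
tcp_rot: [-180.0, 0.0, 13.1]
wrist_force: [0.3, 0.1, -0.2]
opening: 0.0427
grasp_force: 0.0
time: 2.1
ee_pos: [0.5312, -0.2569, 0.2308]
tcp_rot: [-180.0, -0.0, 69.4]
wrist_force: [-0.5, 0.0, 0.7]
opening: 0.0299
grasp_force: 0.0
time: 2.43
ee_pos: [0.5312, -0.257, 0.2309]
tcp_rot: [-180.0, -0.0, 82.8]
wrist_force: [-0.3, -0.7, 0.2]
opening: 0.03
grasp_force: 0.0
2.4 [ 0.5312 -0.257   0.2309] [-180.    -0.    82.8] [-0.3 -0.7  0.2] 0.03 0.0
-> (0.532, -0.257, 0.1) [  0.    0.8 130.9]
-> (0.532, -0.257, 0.055) [ 0.  0. 45.]
```

View pics/w1.png

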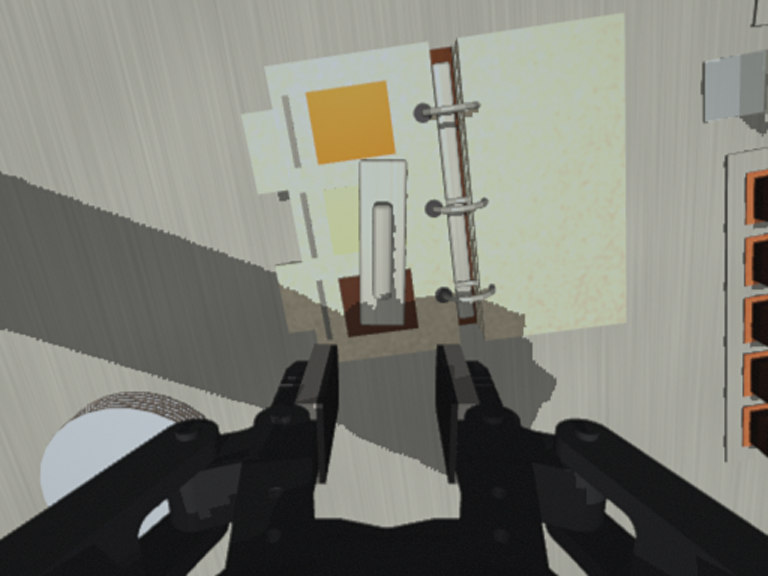

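The rib is square to the fingers, its top running from about (382,203) to (382,298) in the 1.5× picture. I'll check its position by ray and then grip.

```bash
m='python3 -m handwheel'
sh st.sh "c=camera('wrist');print(onz(c,382/1.5,203/1.5,.072),onz(c,383/1.5,297/1.5,.072));
print(onz(c,245/1.5,113/1.5,.04),onz(c,259/1.5,193/1.5,.04))"
$m '{"gripper":[-0.3,-0.3,-0.3,-0.3,-0.3],"slide":[[0,0,33],[0,0,33],[0,0,33],[0,0.8,32],[0,0,0]],"yaw":[0,0,0,0,0]}'
sh st.sh "to((.532,-.257,.055))"
```

```text
2.5 [ 0.5313 -0.257   0.231 ] [-180.    -0.    82.8] [-0.5 -0.1  0.5] 0.0297 0.0
[ 0.53242673 -0.22904243  0.072     ] [ 0.52548974 -0.28775828  0.072     ]
[ 0.45359794 -0.16696136  0.04      ] [ 0.45249907 -0.21708326  0.04      ]
time: 2.95
ee_pos: [0.5292, -0.2557, 0.0935]
tcp_rot: [-179.5, -0.2, 82.9]
wrist_force: [-0.8, 0.8, -1.7]
opening: 0.03
grasp_force: 0.0
3.0 [ 0.5292 -0.2557  0.0935] [-179.5   -0.2   82.9] [-0.8  0.8 -1.7] 0.03 0.0
-> (0.532, -0.257, 0.055) [-1.   2.9 38.5]
```

```bash
m='python3 -m handwheel'
$m '{"gripper":[-0.3,-0.3,-0.3,-0.3],"slide":[[0,-1.5,15],[0,0,15],[0,0,13],[0,0,0]],"yaw":[0,0,0,0]}'
$m '{"gripper":[-1,-1,-1,-1,-1,-1,-1,-1],"slide":[[0,0,0],[0,0,0],[0,0,0],[0,0,0],[0,0,0],[0,0,0],[0,0,0],[0,0,0]],"yaw":[0,0,0,0,0,0,0,0]}' 50
sh st.sh "to((.36,-.25,.15))"
```

```text
time: 3.28
ee_pos: [0.53, -0.2566, 0.056]
tcp_rot: [-179.9, -0.0, 82.9]
wrist_force: [1.0, -0.6, -1.1]
opening: 0.0296
grasp_force: 0.0
time: 3.95
ee_pos: [0.5312, -0.2571, 0.0586]
tcp_rot: [179.9, 0.0, 83.0]
wrist_force: [-0.7, 0.5, 6.2]
opening: 0.0104
grasp_force: 51.6
4.0 [ 0.5312 -0.2571  0.0586] [179.9   0.   83. ] [-0.7  0.5  6.2] 0.0104 51.6
-> (0.36, -0.25, 0.15) [ -13.8 -170.7  -91.4]
```

```bash
m='python3 -m handwheel'
$m '{"gripper":[-1,-1,-1,-1,-1,-1],"slide":[[0,0,-15],[0,0,-20],[0,0,-30],[0,0,-28],[0,0,0],[0,0,0]],"yaw":[0,0,0,0,0,0]}'
$m '{"gripper":[-1,-1,-1,-1,-1,-1,-1,-1],"slide":[[-2.5,-28.5,0],[-2.5,-28.5,0],[-2.5,-28.5,0],[-2.5,-28.5,0],[-2.5,-28.5,0],[-1,-28.5,0],[0,0,0],[0,0,0]],"yaw":[0,0,0,0,0,0,0,0]}'
$m '{"gripper":[-1,-1,-1,-1,-1,-1,-1],"slide":[[0,0,30],[0,0,30],[0,0,30],[0,0,20],[0,0,10],[0,0,6],[0,0,0]],"yaw":[0,0,0,0,0,0,0]}'
sh st.sh "c=camera('top');save(c,'t2.png')"
```

```text
time: 4.45
ee_pos: [0.5315, -0.2573, 0.1518]
tcp_rot: [179.8, 0.1, 83.0]
wrist_force: [0.8, 1.2, -3.8]
opening: 0.0105
grasp_force: 50.6
time: 5.12
ee_pos: [0.358, -0.2492, 0.1492]
tcp_rot: [-179.9, -0.0, 82.9]
wrist_force: [1.0, -0.9, -2.5]
opening: 0.0107
grasp_force: 50.8
time: 5.7
ee_pos: [0.3592, -0.2491, 0.0232]
tcp_rot: [-179.9, -0.1, 83.0]
wrist_force: [0.6, 0.3, -3.2]
opening: 0.011
grasp_force: 50.7
5.7 [ 0.3592 -0.2491  0.0232] [-1.799e+02 -1.000e-01  8.300e+01] [ 0.6  0.3 -3.2] 0.011 50.7
```

View pics/t2.png

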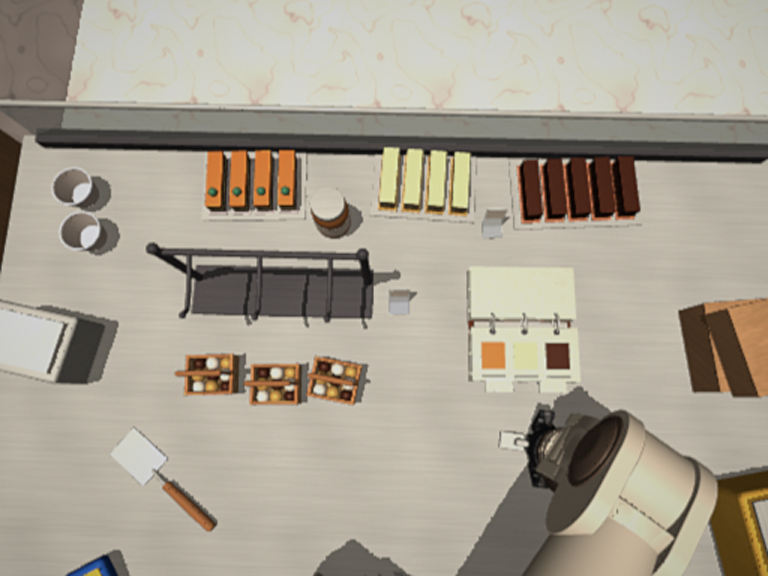

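The weight hangs level from the gripper at the counter, and both leaves are still flat. I'll set it down and go over to the top tab.

```bash
m='python3 -m handwheel'
$m '{"gripper":[-1,-1,-1,-0.6,-0.3,-0.3,-0.3],"slide":[[0,0,3],[0,0,3],[0,0,0],[0,0,0],[0,0,0],[0,0,0],[0,0,0]],"yaw":[0,0,0,0,0,0,0]}'
$m '{"gripper":[-0.3,-0.3,0.6,0.6,0.6],"slide":[[0,0,-25],[0,0,-35],[0,0,-35],[0,0,-20],[0,0,0]],"yaw":[0,0,0,0,0]}'
$m '{"gripper":[0.6,0.6,0.6,0.6,0.6,0.6,0.6,0.6],"slide":[[0,0,0],[0,0,0],[0,0,0],[0,0,0],[0,0,0],[0,0,0],[0,0,0],[0,0,0]],"yaw":[0.12,0.12,0.12,0.12,0.12,0.12,0.12,0.12]}'
$m '{"gripper":[0.6,0.6,0.6,0.6,0.6],"slide":[[0,0,0],[0,0,0],[0,0,0],[0,0,0],[0,0,0]],"yaw":[0.12,0.12,0.12,0.12,0]}'
sh st.sh "to((.457,-.191,.10),(.457,-.191,.029))"
```

```text
time: 6.33
ee_pos: [0.3595, -0.2497, 0.0187]
tcp_rot: [180.0, 0.0, 83.0]
wrist_force: [0.0, 0.0, 0.5]
opening: 0.0295
grasp_force: 0.0
time: 6.75
ee_pos: [0.361, -0.2507, 0.1383]
tcp_rot: [179.6, 0.2, 83.0]
wrist_force: [0.6, -0.3, 0.1]
opening: 0.0655
grasp_force: 0.0
time: 7.42
ee_pos: [0.3592, -0.2494, 0.1328]
tcp_rot: [-180.0, 0.0, 27.7]
wrist_force: [0.0, -0.4, 0.2]
opening: 0.068
grasp_force: 0.0
time: 7.83
ee_pos: [0.3591, -0.2494, 0.1328]
tcp_rot: [-180.0, 0.0, 0.2]
wrist_force: [-0.3, 0.2, 1.0]
opening: 0.0683
grasp_force: 0.0
7.8 [ 0.3591 -0.2494  0.1328] [-180.     0.     0.2] [-0.3  0.2  1. ] 0.0683 0.0
-> (0.457, -0.191, 0.1) [ 98.1 -58.1  32.8]
-> (0.457, -0.191, 0.029) [ 0.  0. 71.]
```

```bash
m='python3 -m handwheel'
$m '{"gripper":[0.6,0.6,0.6,0.6,0.6,0.6],"slide":[[24,-14.5,0],[24,-14.5,0],[25,-14.5,0],[25,-14.6,0],[0,0,20],[0,0,0]],"yaw":[0,0,0,0,0,0]}'
sh st.sh "to((.457,-.191,.029))
c=camera('wrist');save(c,'w3.png')"
```

```text
time: 8.33
ee_pos: [0.4565, -0.1892, 0.11]
tcp_rot: [-179.9, 0.2, 0.9]
wrist_force: [-0.3, -0.1, -1.0]
opening: 0.0681
grasp_force: 0.0
8.3 [ 0.4565 -0.1892  0.11  ] [-179.9    0.2    0.9] [-0.3 -0.1 -1. ] 0.0681 0.0
-> (0.457, -0.191, 0.029) [ 0.5  1.8 81. ]
```

View pics/w3.png

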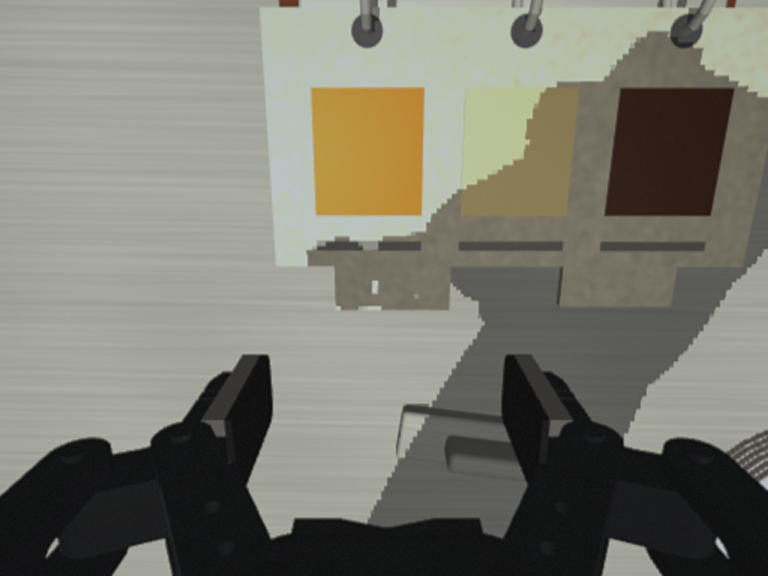

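The wrist view shows the top tab's outer corners at (335,309) and (449,309), the leaf edge at row 266, and the weight lying flat below.

```bash
sh st.sh "to((.457,-.191,.029))
c=camera('wrist')
for p,z in (((335,309),.042),((449,309),.042),((277,266),.042),((449,266),.042),((561,306),.037),((676,306),.037)): print(onz(c,p[0]/1.5,p[1]/1.5,z).round(4))"
```

```text
8.4 [ 0.4559 -0.1897  0.1114] [-179.9    0.2    0.8] [-0.4  0.6  0.2] 0.0683 0.0
-> (0.457, -0.191, 0.029) [ 1.1  1.3 82.4]
[ 0.4498 -0.1674  0.042 ]
[ 0.4505 -0.2182  0.042 ]
[ 0.4693 -0.1425  0.042 ]
[ 0.4704 -0.2172  0.042 ]
[ 0.4508 -0.2698  0.037 ]
[ 0.4515 -0.3221  0.037 ]
```

```bash
m='python3 -m handwheel'
$m '{"gripper":[0.6,0.6,0.6,0.6,0.6,0.6],"slide":[[-1.5,2.5,20],[0,0,20],[0,0,20],[0,0,15],[0,0,7],[0,0,0]],"yaw":[0,0,0,0,0,0]}'
$m '{"gripper":[0.1,0.1,0.1,0.1,0.1,0.1,0.1,0.1],"slide":[[0,0,0],[0,0,0],[0,0,0],[0,0,0],[0,0,0],[0,0,0],[0,0,0],[0,0,0]],"yaw":[0,0,0,0,0,0,0,0]}' 30
sh st.sh "c=camera('wrist');save(c,'w4.png')"
```

```text
time: 8.93
ee_pos: [0.4542, -0.1933, 0.0306]
tcp_rot: [-180.0, 0.1, 0.5]
wrist_force: [0.0, 0.3, -0.4]
opening: 0.0682
grasp_force: 0.0
time: 9.6
ee_pos: [0.4555, -0.1917, 0.0332]
tcp_rot: [-179.8, -0.1, 0.6]
wrist_force: [-4.6, 11.2, 7.7]
opening: 0.0487
grasp_force: 29.9
9.6 [ 0.4555 -0.1917  0.0332] [-1.798e+02 -1.000e-01  6.000e-01] [-4.6 11.2  7.7] 0.0487 29.9
```

View pics/w4.png

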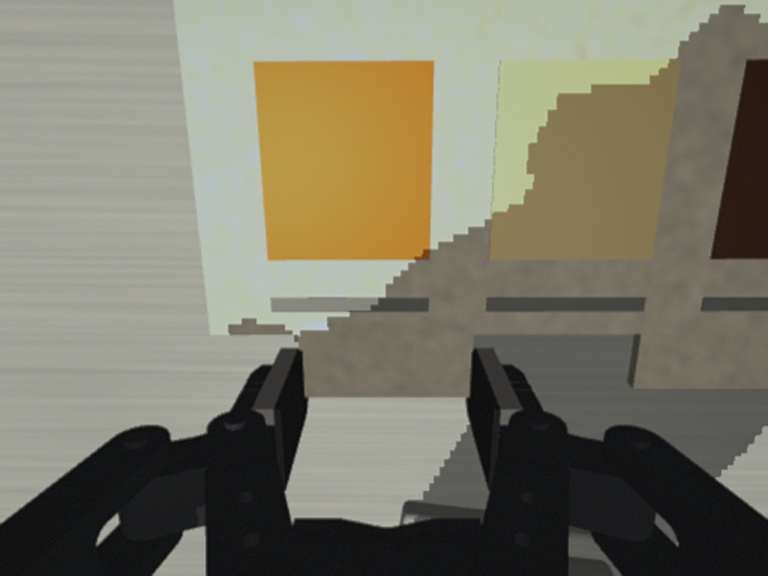

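The fingers bracket the tab cleanly, between x 303 and 472, but high up near their tips. I'll regrip about 4 mm lower and centred.

```bash
m='python3 -m handwheel'
$m '{"gripper":[0.4,0.4,0.4,0.4,0.4],"slide":[[0,0,0],[0,0,0],[0,-1,3],[0,0,0],[0,0,0]],"yaw":[0,0,0,0,0]}'
$m '{"gripper":[0.1,0.1,0.1,0.1,0.1,0.1,0.1,0.1],"slide":[[0,0,0],[0,0,0],[0,0,0],[0,0,0],[0,0,0],[0,0,0],[0,0,0],[0,0,0]],"yaw":[0,0,0,0,0,0,0,0]}' 30
```

```text
time: 10.07
ee_pos: [0.4553, -0.1921, 0.0283]
tcp_rot: [180.0, 0.0, 0.5]
wrist_force: [0.4, -0.3, 0.4]
opening: 0.0601
grasp_force: 0.0
time: 10.73
ee_pos: [0.4553, -0.1915, 0.0287]
tcp_rot: [-179.9, -0.0, 0.5]
wrist_force: [-2.3, 4.9, 5.4]
opening: 0.0484
grasp_force: 30.4
```

```bash
m='python3 -m handwheel'
$m '{"gripper":[0.1,0.1,0.1,0.1,0.1,0.1],"slide":[[0.5,0,-10.8],[1.4,0,-10.7],[5.6,0,-20.8],[9.1,0,-19.5],[12.4,0,-17.7],[0,0,0]],"yaw":[0,0,0,0,0,0]}'
sh st.sh "c=camera('side');save(c,'s5.png',(200,100,400,250),3.5)"
```

```text
time: 11.23
ee_pos: [0.4866, -0.1911, 0.1118]
tcp_rot: [-180.0, -0.2, 0.6]
wrist_force: [-4.4, 7.1, 1.9]
opening: 0.0486
grasp_force: 33.8
11.2 [ 0.4866 -0.1911  0.1118] [-180.    -0.2    0.6] [-4.4  7.1  1.9] 0.0486 33.8
```

View pics/s5.png

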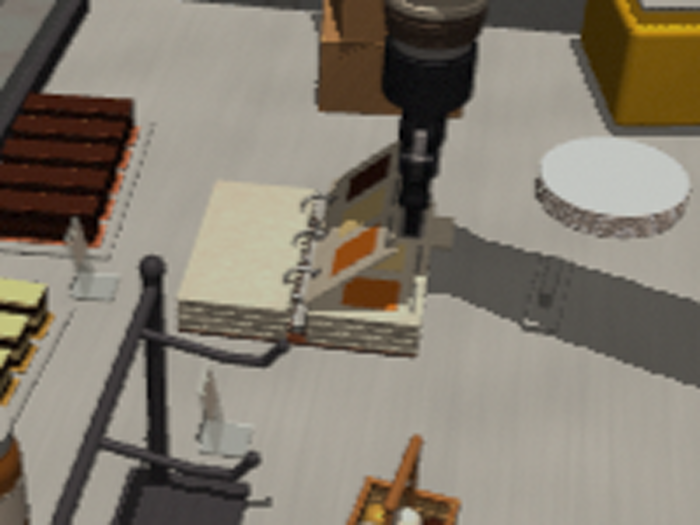

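The top leaf is up at about 40° with the next leaf flat under it. I'll carry it on over.

```bash
m='python3 -m handwheel'
$m '{"gripper":[0.1,0.1,0.1,0.1,0.1,0.1,0.1],"slide":[[15.2,0,-15.2],[17.7,0,-12.4],[19.5,0,-9.1],[20.8,0,-5.6],[21.5,0,-1.9],[21.5,0,1.9],[0,0,0]],"yaw":[0,0,0,0,0,0,0]}'
$m '{"gripper":[0.1,0.1,0.1,0.1],"slide":[[20.8,0,5.6],[19.5,0,9.1],[17.7,0,12.4],[0,0,0]],"yaw":[0,0,0,0]}'
$m '{"gripper":[0.6,0.6,0.6,0.6,0.6,0.6,0.6,0.6],"slide":[[0,0,0],[0,0,0],[0,0,0],[0,0,-5],[0,0,-25],[0,0,-25],[0,0,0],[0,0,0]],"yaw":[0,0,0,0,0,0,0,0]}'
$m '{"gripper":[0.6,0.6,0.6,0.6,0.6,0.6,0.6,0.6],"slide":[[-30,0,0],[-30,0,0],[-30,0,0],[-30,0,0],[-30,0,0],[-20,0,0],[0,0,0],[0,0,0]],"yaw":[0,0,0,0,0,0,0,0]}'
sh st.sh "c=camera('side');save(c,'s6.png',(200,80,400,230),3.5)"
```

```text
time: 11.87
ee_pos: [0.6038, -0.1896, 0.1514]
tcp_rot: [-179.9, -0.2, 0.6]
wrist_force: [0.7, 7.7, 7.9]
opening: 0.0483
grasp_force: 34.7
time: 12.2
ee_pos: [0.6628, -0.1888, 0.1233]
tcp_rot: [-179.9, -0.3, 0.6]
wrist_force: [6.6, 7.5, 9.5]
opening: 0.0484
grasp_force: 38.6
time: 12.87
ee_pos: [0.6589, -0.1908, 0.1804]
tcp_rot: [179.9, -0.2, 0.5]
wrist_force: [-0.5, 0.1, -0.6]
opening: 0.0684
grasp_force: 0.0
time: 13.53
ee_pos: [0.4876, -0.1919, 0.1779]
tcp_rot: [180.0, -0.0, 0.4]
wrist_force: [1.3, 0.1, -0.0]
opening: 0.0684
grasp_force: 0.0
13.5 [ 0.4876 -0.1919  0.1779] [180.   -0.    0.4] [ 1.3  0.1 -0. ] 0.0684 0.0
```

View pics/s6.png

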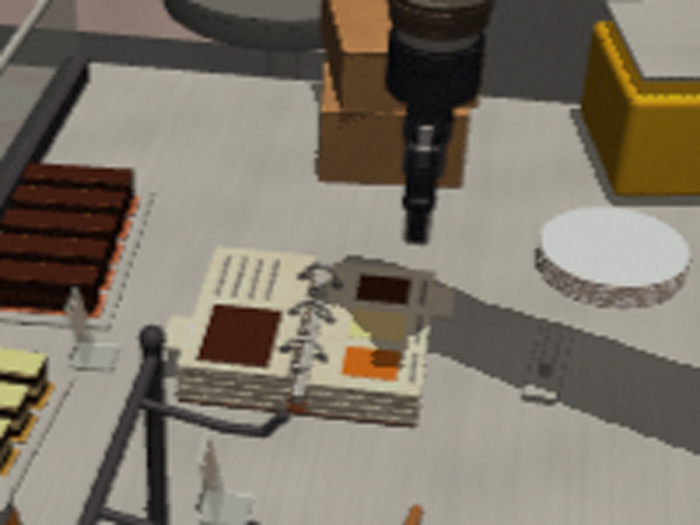

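The top leaf is lying flat on the far pile with its other face up. I'll do the next tab the same way, 5 mm lower.

```bash
m='python3 -m handwheel'
$m '{"gripper":[0.6,0.6,0.6,0.6,0.6,0.6],"slide":[[-10.5,33,0],[-10.5,33,0],[-10.5,33,0],[0,2,20],[0,0,30],[0,0,0]],"yaw":[0,0,0,0,0,0]}'
sh st.sh "to((.456,-.2925,.0237))
c=camera('wrist');save(c,'w7.png')"
```

```text
time: 14.08
ee_pos: [0.4564, -0.2925, 0.122]
tcp_rot: [-179.7, 0.4, 0.4]
wrist_force: [-0.4, 0.3, -1.3]
opening: 0.0685
grasp_force: 0.0
14.1 [ 0.4564 -0.2925  0.122 ] [-179.7    0.4    0.4] [-0.4  0.3 -1.3] 0.0685 0.0
-> (0.456, -0.2925, 0.0237) [-0.4 -0.  98.3]
```

View pics/w7.png

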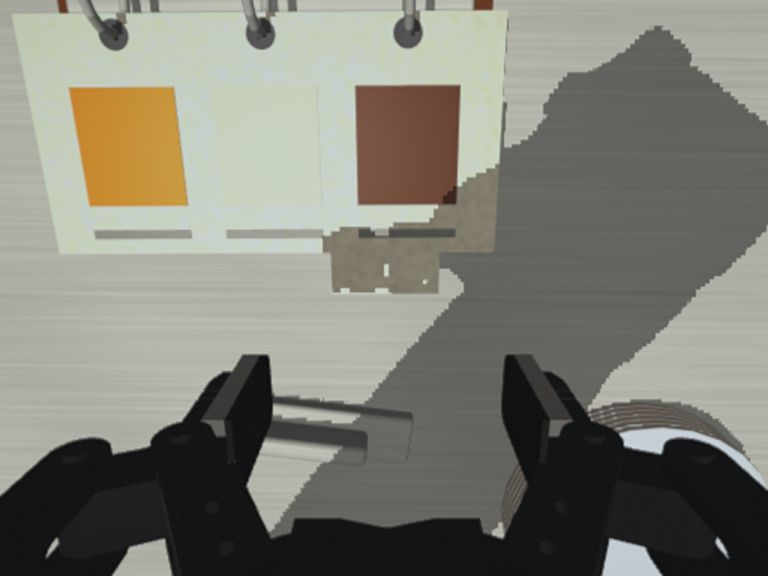

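The next tab is centred between the fingers (columns 333–439, with the fingers centred at 386). I'll go down and pinch it.

```bash
m='python3 -m handwheel'
$m '{"gripper":[0.4,0.4,0.4,0.4,0.4,0.4,0.4],"slide":[[0,0,25],[0,0,25],[0,0,25],[0,0,20],[0,0,8],[0,0,0],[0,0,0]],"yaw":[0,0,0,0,0,0,0]}'
$m '{"gripper":[0.1,0.1,0.1,0.1,0.1,0.1,0.1,0.1],"slide":[[0,0,0],[0,0,0],[0,0,0],[0,0,0],[0,0,0],[0,0,0],[0,0,0],[0,0,0]],"yaw":[0,0,0,0,0,0,0,0]}' 30
```

```text
time: 14.72
ee_pos: [0.4587, -0.2931, 0.0264]
tcp_rot: [180.0, -0.0, 0.5]
wrist_force: [0.3, -0.8, 0.4]
opening: 0.0599
grasp_force: 0.0
time: 15.38
ee_pos: [0.459, -0.2917, 0.0276]
tcp_rot: [-179.9, -0.2, 0.6]
wrist_force: [-1.0, 10.8, 7.6]
opening: 0.0484
grasp_force: 29.9
```

```bash
m='python3 -m handwheel'
$m '{"gripper":[0.4,0.4,0.4,0.4,0.4],"slide":[[0,0,0],[0,0,0],[-3.5,-1.5,2.5],[0,0,0],[0,0,0]],"yaw":[0,0,0,0,0]}'
$m '{"gripper":[0.1,0.1,0.1,0.1,0.1,0.1,0.1,0.1],"slide":[[0,0,0],[0,0,0],[0,0,0],[0,0,0],[0,0,0],[0,0,0],[0,0,0],[0,0,0]],"yaw":[0,0,0,0,0,0,0,0]}' 30
$m '{"gripper":[0.1,0.1,0.1,0.1,0.1,0.1],"slide":[[0.5,0,-10.8],[1.4,0,-10.7],[5.6,0,-20.8],[9.1,0,-19.5],[12.4,0,-17.7],[0,0,0]],"yaw":[0,0,0,0,0,0]}'
$m '{"gripper":[0.1,0.1,0.1,0.1,0.1,0.1,0.1],"slide":[[15.2,0,-15.2],[17.7,0,-12.4],[19.5,0,-9.1],[20.8,0,-5.6],[21.5,0,-1.9],[21.5,0,1.9],[0,0,0]],"yaw":[0,0,0,0,0,0,0]}'
$m '{"gripper":[0.1,0.1,0.1,0.1],"slide":[[20.8,0,5.6],[19.5,0,9.1],[17.7,0,12.4],[0,0,0]],"yaw":[0,0,0,0]}'
```

```text
time: 15.8
ee_pos: [0.4541, -0.2917, 0.0226]
tcp_rot: [180.0, -0.0, 0.5]
wrist_force: [-0.6, -0.2, 0.3]
opening: 0.0598
grasp_force: 0.0
time: 16.47
ee_pos: [0.4543, -0.2915, 0.0228]
tcp_rot: [-180.0, -0.0, 0.5]
wrist_force: [-1.4, 2.4, 6.2]
opening: 0.0485
grasp_force: 30.4
time: 16.97
ee_pos: [0.4855, -0.2911, 0.1062]
tcp_rot: [180.0, -0.2, 0.6]
wrist_force: [-6.9, 3.6, 3.9]
opening: 0.0485
grasp_force: 36.9
time: 17.55
ee_pos: [0.6035, -0.2897, 0.1468]
tcp_rot: [179.9, -0.3, 0.6]
wrist_force: [-0.1, 4.7, 12.8]
opening: 0.0487
grasp_force: 37.9
time: 17.88
ee_pos: [0.6628, -0.2889, 0.1185]
tcp_rot: [179.9, -0.5, 0.7]
wrist_force: [9.3, 4.9, 11.6]
opening: 0.0483
grasp_force: 34.6
```

```bash
m='python3 -m handwheel'
$m '{"gripper":[0.6,0.6,0.6,0.6,0.6,0.6,0.6,0.6],"slide":[[0,0,0],[0,0,0],[0,0,0],[0,0,-5],[0,0,-25],[0,0,-25],[0,0,0],[0,0,0]],"yaw":[0,0,0,0,0,0,0,0]}'
$m '{"gripper":[0.6,0.6,0.6,0.6,0.6,0.6,0.6,0.6],"slide":[[-30,0,0],[-30,0,0],[-30,0,0],[-30,0,0],[-30,0,0],[-30,0,0],[-30,0,0],[-30,0,0]],"yaw":[0,0,0,0,0,0,0,0]}'
$m '{"gripper":[0.6,0.6,0.6,0.6,0.6,0.6,0.6,0.6],"slide":[[-30,0,0],[-30,0,0],[0,0,0],[0,0,0],[0,0,0],[0,0,0],[0,0,0],[0,0,0]],"yaw":[-0.12,-0.12,-0.12,-0.12,-0.12,-0.12,-0.12,-0.12]}'
$m '{"gripper":[-0.3,-0.3,-0.3,-0.3,-0.3,-0.3],"slide":[[0,0,0],[0,0,0],[0,0,0],[0,0,0],[0,0,0],[0,0,0]],"yaw":[-0.12,-0.12,-0.12,-0.12,0,0]}'
sh st.sh "
c=camera('top');save(c,'t8.png',(290,165,430,315),4)
to((.3595,-.2495,.15),(.3595,-.2495,.0187))"
```

```text
time: 18.55
ee_pos: [0.6577, -0.2905, 0.1744]
tcp_rot: [179.9, -0.1, 0.5]
wrist_force: [0.2, -0.7, -1.4]
opening: 0.0682
grasp_force: 0.0
time: 19.22
ee_pos: [0.4153, -0.2915, 0.1709]
tcp_rot: [-180.0, 0.1, 0.5]
wrist_force: [0.1, -1.4, 1.1]
opening: 0.0681
grasp_force: 0.0
time: 19.88
ee_pos: [0.3569, -0.2957, 0.1711]
tcp_rot: [-179.9, 0.0, 55.8]
wrist_force: [0.3, 0.9, 0.2]
opening: 0.068
grasp_force: 0.0
time: 20.38
ee_pos: [0.3572, -0.2958, 0.1714]
tcp_rot: [-179.9, -0.0, 82.8]
wrist_force: [-0.4, -0.1, 0.3]
opening: 0.0298
grasp_force: 0.0
20.4 [ 0.3572 -0.2958  0.1714] [-179.9   -0.    82.8] [-0.4 -0.1  0.3] 0.0298 0.0
-> (0.3595, -0.2495, 0.15) [46.3 -3.7 21.6]
-> (0.3595, -0.2495, 0.0187) [  0.    0.  131.3]
```

View pics/t8.png

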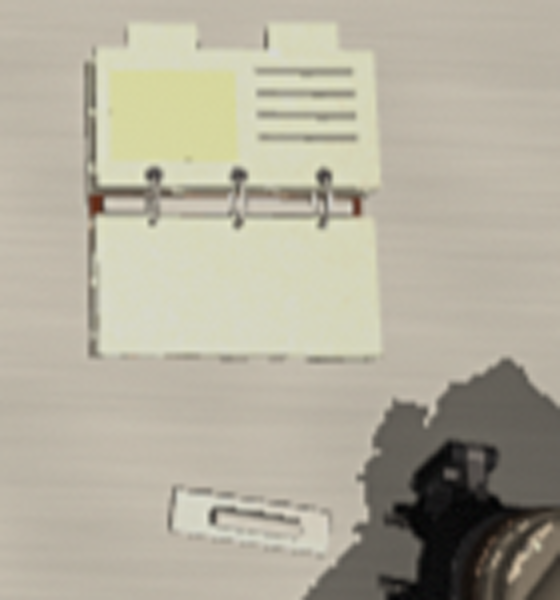

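Both leaves lie flat on the far pile. The weight is in front, with its rib from (210,512) to (300,525). I'll check whether it was knocked.

```bash
sh st.sh "
import pickle
c=pickle.load(open('top0.pkl','rb'))
B=lambda px,py,z:onz(c,290+(px+.5)/4-.5,165+(py+.5)/4-.5,z)[:2]
a=[B(*p,.01) for p in ((175,487),(330,510),(326,552),(170,530))];print(np.mean(a,0),np.degrees(np.arctan2(*(a[1]-a[0])[[1,0]]))+90,np.degrees(np.arctan2(*(a[2]-a[3])[[1,0]]))+90)
r=[B(*p,.03) for p in ((210,515),(300,528))];print(np.mean(r,0))"
```

```text
20.4 [ 0.3574 -0.2959  0.1716] [-179.9   -0.    82.8] [-0.1 -0.1 -0.1] 0.0298 0.0
[ 0.36094189 -0.25003021] -6.828170011509712 -6.372841474485341
[ 0.36136657 -0.24824379]
```

```bash
m='python3 -m handwheel'
$m '{"gripper":[-0.3,-0.3,-0.3,-0.3,-0.3,-0.3,-0.3,-0.3],"slide":[[23,-1.8,0],[23.3,-1.8,0],[0,0,35],[0,0,35],[0,0,35],[0,0,30],[0,0,17.5],[0,0,0]],"yaw":[0,0,0,0,0,0,0,0]}'
$m '{"gripper":[-0.3,-0.3,-1,-1,-1,-1,-1,-1],"slide":[[0,0,0],[0,0,0],[0,0,0],[0,0,0],[0,0,0],[0,0,0],[0,0,0],[0,0,0]],"yaw":[0,0,0,0,0,0,0,0]}' 50
$m '{"gripper":[-1,-1,-1,-1,-1,-1,-1,-1],"slide":[[0,0,0],[0,0,-20],[0,0,-30],[0,0,-30],[0,0,-30],[0,0,-20],[0,0,0],[0,0,0]],"yaw":[0,0,0,0,0,0,0,0]}'
sh st.sh "to((.642,-.24,.15))"
```

```text
time: 21.1
ee_pos: [0.3575, -0.248, 0.0156]
tcp_rot: [-179.7, -0.2, 82.8]
wrist_force: [-1.0, -0.3, -0.3]
opening: 0.0297
grasp_force: 0.0
time: 21.77
ee_pos: [0.3606, -0.2502, 0.0213]
tcp_rot: [179.9, 0.1, 83.0]
wrist_force: [-1.9, 1.1, 7.5]
opening: 0.0104
grasp_force: 52.7
time: 22.43
ee_pos: [0.3604, -0.2499, 0.1505]
tcp_rot: [179.9, 0.1, 83.0]
wrist_force: [-0.1, 0.6, -2.8]
opening: 0.0107
grasp_force: 51.6
22.4 [ 0.3604 -0.2499  0.1505] [1.799e+02 1.000e-01 8.300e+01] [-0.1  0.6 -2.8] 0.0107 51.6
-> (0.642, -0.24, 0.15) [ 44.2 278.3   0.5]
```

```bash
m='python3 -m handwheel'
$m '{"gripper":[-1,-1,-1,-1,-1,-1,-1,-1],"slide":[[5.5,28,0],[5.5,28,0],[5.5,28,0],[5.5,28,0],[5.5,28,0],[5.5,28,0],[5.5,28,0],[5.5,28,0]],"yaw":[0,0,0,0,0,0,0,0]}'
$m '{"gripper":[-1,-1,-1,-1,-1,-1],"slide":[[0,28,0],[0,26,0],[0,0,0],[0,0,0],[0,0,0],[0,0,0]],"yaw":[0,0,0,0,0,0]}'
$m '{"gripper":[-1,-1,-1,-1,-1,-1,-1],"slide":[[0,0,25],[0,0,25],[0,0,15],[0,0,10],[0,0,3],[0,0,0],[0,0,0]],"yaw":[0,0,0,0,0,0,0]}'
sh st.sh "c=camera('side');save(c,'s9.png',(220,110,380,230),4)"
```

```text
time: 23.1
ee_pos: [0.5882, -0.2326, 0.1472]
tcp_rot: [-179.8, -0.0, 83.0]
wrist_force: [0.2, 0.3, -2.7]
opening: 0.0102
grasp_force: 51.5
time: 23.6
ee_pos: [0.6402, -0.2397, 0.1491]
tcp_rot: [-179.9, -0.0, 83.0]
wrist_force: [-0.6, -0.5, -3.0]
opening: 0.0102
grasp_force: 51.5
time: 24.18
ee_pos: [0.6414, -0.24, 0.0732]
tcp_rot: [179.9, 0.0, 83.0]
wrist_force: [0.4, -0.4, -2.5]
opening: 0.0102
grasp_force: 51.5
24.2 [ 0.6414 -0.24    0.0732] [179.9   0.   83. ] [ 0.4 -0.4 -2.5] 0.0102 51.5
```

View pics/s9.png

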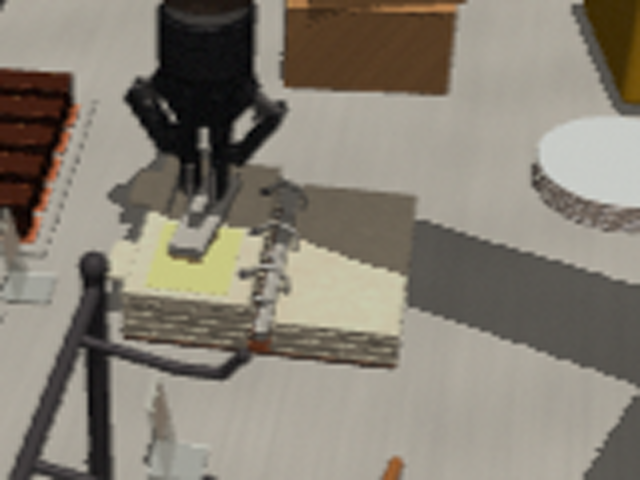

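The weight is just above the page on the far leaf, level. I'll lower it, release, and move to the baskets.

```bash
m='python3 -m handwheel'
$m '{"gripper":[-1,-1,-1,-1,-1],"slide":[[0,0,2],[0,0,2],[0,0,1.5],[0,0,0],[0,0,0]],"yaw":[0,0,0,0,0]}'
$m '{"gripper":[-0.6,-0.4,-0.3,-0.3,-0.3,-0.3],"slide":[[0,0,0],[0,0,0],[0,0,0],[0,0,0],[0,0,-10],[0,0,-20]],"yaw":[0,0,0,0,0,0]}'
$m '{"gripper":[0,0,0,0,0,0,0],"slide":[[0,0,-30],[0,0,-30],[0,0,-30],[0,0,-30],[0,0,-15],[0,0,0],[0,0,0]],"yaw":[0.026,0,0,0,0,0,0]}'
sh st.sh "to((.463,.095,.235))"
```

```text
time: 24.65
ee_pos: [0.6416, -0.2399, 0.0683]
tcp_rot: [179.9, 0.0, 83.0]
wrist_force: [-3.7, 1.1, 8.1]
opening: 0.01
grasp_force: 52.8
time: 25.15
ee_pos: [0.6399, -0.2393, 0.0941]
tcp_rot: [-179.7, -0.1, 83.0]
wrist_force: [0.3, -0.6, 0.4]
opening: 0.0299
grasp_force: 0.0
time: 25.73
ee_pos: [0.6416, -0.2399, 0.2326]
tcp_rot: [179.9, 0.0, 81.5]
wrist_force: [0.1, -0.3, -1.7]
opening: 0.0426
grasp_force: 0.0
25.7 [ 0.6416 -0.2399  0.2326] [179.9   0.   81.5] [ 0.1 -0.3 -1.7] 0.0426 0.0
-> (0.463, 0.095, 0.235) [ 304.9 -226.    -2.4]
```

```bash
m='python3 -m handwheel'
$m '{"gripper":[0,0,0,0,0,0,0,0],"slide":[[25.4,-18.8,0],[25.4,-18.8,0],[25.4,-18.8,0],[25.4,-18.8,0],[25.4,-18.8,0],[25.4,-18.8,0],[25.4,-18.8,0],[25.4,-18.8,0]],"yaw":[0,0,0,0,0,0,0,0]}'
$m '{"gripper":[0,0,0,0,0,0,0],"slide":[[25.4,-18.8,0],[25.4,-18.8,0],[25.4,-18.8,0],[25.4,-18.8,0],[0,0,0],[0,0,0],[0,0,0]],"yaw":[0,0,0,0,0,0,0]}'
sh st.sh "c=camera('wrist');save(c,'w10.png')"
```

```text
time: 26.4
ee_pos: [0.5208, -0.0155, 0.2297]
tcp_rot: [-179.9, 0.0, 81.5]
wrist_force: [0.6, 0.1, 0.3]
opening: 0.0428
grasp_force: 0.0
time: 26.98
ee_pos: [0.4628, 0.0948, 0.2304]
tcp_rot: [-179.9, 0.0, 81.6]
wrist_force: [-0.3, -0.0, -1.1]
opening: 0.0423
grasp_force: 0.0
27.0 [0.4628 0.0948 0.2304] [-179.9    0.    81.6] [-0.3 -0.  -1.1] 0.0423 0.0
```

View pics/w10.png

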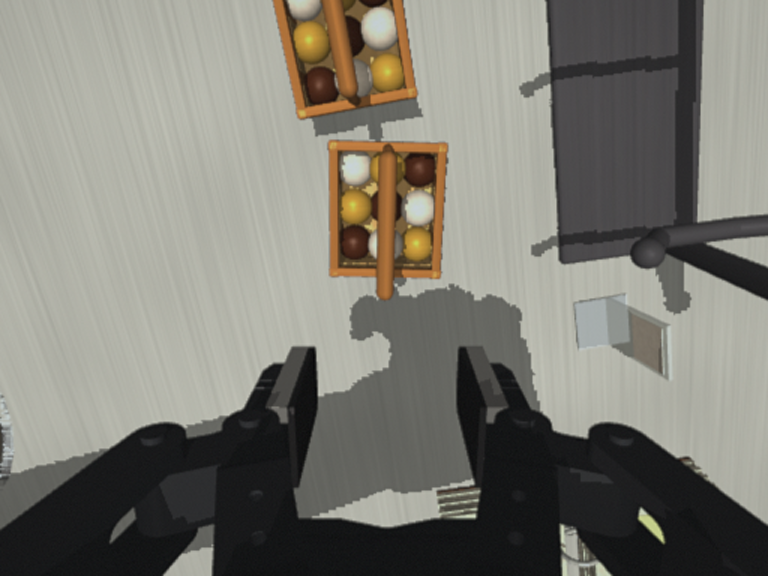

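Basket C's bar runs from (389,147) to (386,298), parallel to the pads. Next I'll get its position by ray.

```bash
sh st.sh "c=camera('wrist')
a=onz(c,389/1.5,148/1.5,.1);b=onz(c,386/1.5,297/1.5,.1);m=(a+b)/2;u=(a-b)/np.linalg.norm(a-b);g=m-.02*u
print(a,b,m,np.degrees(np.arctan2(-u[0],u[1])),g)
to((g[0],g[1],.15),(g[0],g[1],.082))"
```

```text
27.0 [0.463  0.0944 0.2305] [-179.9    0.    81.5] [0.9 0.6 0.2] 0.0428 0.0
[0.47352772 0.15425693 0.1       ] [0.45983523 0.07304468 0.1       ] [0.46668148 0.11365081 0.1       ] -9.570139644496585 [0.46335638 0.09392915 0.1       ]
-> (np.float64(0.46335638097890075), np.float64(0.09392915119096325), 0.15) [-0.3  0.2 80.6]
-> (np.float64(0.46335638097890075), np.float64(0.09392915119096325), 0.082) [ 0.  0. 68.]
```

```bash
m='python3 -m handwheel'
$m '{"gripper":[0,0,0,0,0,0,0,0],"slide":[[0,0,25],[0,0,25],[0,0,25],[0,0,25],[0,0,25],[0,0,15],[0,0,8],[0,0,0]],"yaw":[0.017,0,0,0,0,0,0,0]}'
$m '{"gripper":[0,-1,-1,-1,-1,-1,-1,-1],"slide":[[0,0,0],[0,0,0],[0,0,0],[0,0,0],[0,0,0],[0,0,0],[0,0,0],[0,0,0]],"yaw":[0,0,0,0,0,0,0,0]}' 70
sh st.sh
```

```text
time: 27.75
ee_pos: [0.4622, 0.094, 0.0813]
tcp_rot: [-179.8, 0.1, 80.5]
wrist_force: [0.3, -0.0, -0.1]
opening: 0.0422
grasp_force: 0.0
time: 28.42
ee_pos: [0.4633, 0.0951, 0.0843]
tcp_rot: [179.9, -0.0, 80.5]
wrist_force: [-1.4, -0.7, 5.4]
opening: 0.0077
grasp_force: 68.4
28.4 [0.4633 0.0951 0.0843] [179.9  -0.   80.5] [-1.4 -0.7  5.4] 0.0077 68.4
```

```bash
m='python3 -m handwheel'
$m '{"gripper":[-1,-1,-1,-1,-1,-1,-1,-1],"slide":[[0,0,-10],[0,0,-20],[0,0,-25],[0,0,-25],[0,0,-25],[0,0,-20],[0,0,-8],[0,0,0]],"yaw":[0,0,0,0,0,0,0,0]}'
$m '{"gripper":[-1,-1,-1,-1],"slide":[[0,0,0],[0,0,0],[0,0,0],[0,0,0]],"yaw":[-0.083,-0.083,0,0]}'
sh st.sh "
to((.52,.093,.213),(.582,.093,.213),(.582,.093,.178))
for n in ('side','top'):
    c=camera(n);h=cv2.cvtColor(c['img'],cv2.COLOR_RGB2HSV);k=cv2.inRange(h,(5,120,60),(18,255,255))
    u,v=proj(c,(.463,.113,.2));x0,y0=int(u)-70,int(v)-70
    kk=k[max(y0,0):y0+160,max(x0,0):x0+140]; cs=cv2.findContours(kk,cv2.RETR_EXTERNAL,cv2.CHAIN_APPROX_NONE)[0]
    print(n,u,v,[(cv2.boundingRect(q+[[max(x0,0),max(y0,0)]]),round(cv2.minAreaRect(q)[2])) for q in cs if cv2.contourArea(q)>30])
    print(proj(c,(.463,.113,.106)) , [np.round(proj(c,(.463+a,.112+b,.135+z))).tolist() for a in(-.036,.036) for b in(-.043,.043) for z in (0,.045)])"
```

```text
time: 29.08
ee_pos: [0.4637, 0.0952, 0.2183]
tcp_rot: [179.8, -0.1, 80.6]
wrist_force: [-0.5, 0.3, -2.0]
opening: 0.0077
grasp_force: 68.7
time: 29.42
ee_pos: [0.4626, 0.0949, 0.215]
tcp_rot: [-179.9, 0.0, 89.9]
wrist_force: [-0.3, -0.5, -2.0]
opening: 0.0073
grasp_force: 68.7
29.4 [0.4626 0.0949 0.215 ] [-179.9    0.    89.9] [-0.3 -0.5 -2. ] 0.0073 68.7
-> (0.52, 0.093, 0.213) [-1.8 57.4  2. ]
-> (0.582, 0.093, 0.213) [ 0.1 62.  -0. ]
-> (0.582, 0.093, 0.178) [ 0.  0. 35.]
side 318.2559501684456 203.70624819584077 [((297, 255, 32, 38), 90), ((301, 184, 34, 55), 7)]
(np.float64(315.33705634208025), np.float64(232.51470627573815)) [[332.0, 214.0], [334.0, 201.0], [330.0, 238.0], [331.0, 224.0], [304.0, 211.0], [305.0, 197.0], [300.0, 234.0], [301.0, 220.0]]
top 215.8494173422153 252.30301227166532 []
(np.float64(220.40540132107313), np.float64(253.4429585181667)) [[236.0, 268.0], [235.0, 268.0], [202.0, 267.0], [198.0, 268.0], [237.0, 239.0], [236.0, 238.0], [203.0, 238.0], [200.0, 237.0]]
```

The side mask matches an upright, untilted basket (box 301–335 × 184–239 against a predicted 300–334 × up to 238). I've used all my viewed pictures, so from here I check numerically. Hang it.

```bash
m='python3 -m handwheel'
$m '{"gripper":[-1,-1,-1,-1,-1,-1,-1,-1],"slide":[[-1.8,20,0],[0,20,0],[0,20,0],[0,20,0],[0,20,0],[0,12,0],[0,7.4,0],[0,0,0]],"yaw":[0,0,0,0,0,0,0,0]}'
$m '{"gripper":[-1,-1,-1,-1,-1,-1],"slide":[[0,0,0],[0,0,12],[0,0,12],[0,0,8],[0,0,0],[0,0,0]],"yaw":[0,0,0,0,0,0]}'
sh st.sh "to((.582,.093,.178))"
```

```text
time: 30.18
ee_pos: [0.5831, 0.0932, 0.2151]
tcp_rot: [-179.9, 0.0, 90.0]
wrist_force: [-0.4, 0.4, -2.7]
opening: 0.0075
grasp_force: 68.7
time: 30.68
ee_pos: [0.5817, 0.0933, 0.1843]
tcp_rot: [-180.0, 0.0, 90.1]
wrist_force: [0.1, 0.8, -2.1]
opening: 0.0075
grasp_force: 68.6
30.7 [0.5817 0.0933 0.1843] [-180.     0.    90.1] [ 0.1  0.8 -2.1] 0.0075 68.6
-> (0.582, 0.093, 0.178) [-0.3  0.3  6.3]
```

```bash
m='python3 -m handwheel'
$m '{"gripper":[-1,-1,-1],"slide":[[0,0,3],[0,0,0],[0,0,0]],"yaw":[0,0,0]}'
$m '{"gripper":[-1,-1,-1],"slide":[[0,0,2],[0,0,0],[0,0,0]],"yaw":[0,0,0]}'
$m '{"gripper":[-1,-1,-1],"slide":[[0,0,1.5],[0,0,0],[0,0,0]],"yaw":[0,0,0]}'
```

```text
time: 30.93
ee_pos: [0.5824, 0.0933, 0.1816]
tcp_rot: [180.0, -0.0, 90.1]
wrist_force: [0.5, 0.1, -1.4]
opening: 0.0075
grasp_force: 68.7
time: 31.18
ee_pos: [0.5824, 0.0933, 0.1792]
tcp_rot: [-180.0, 0.0, 90.1]
wrist_force: [-0.9, 0.0, -1.7]
opening: 0.0077
grasp_force: 68.7
time: 31.43
ee_pos: [0.5825, 0.0933, 0.1783]
tcp_rot: [180.0, -0.0, 90.1]
wrist_force: [-1.5, -0.3, 4.1]
opening: 0.0073
grasp_force: 69.4
```

```bash
m='python3 -m handwheel'
$m '{"gripper":[-0.7,-0.5,-0.4,-0.4,-0.4,-0.4,-0.4,-0.4],"slide":[[0,0,0],[0,0,0],[0,0,0],[0,0,0],[0,0,0],[0,0,-10],[0,0,-20],[0,0,-25]],"yaw":[0,0,0,0,0,0,0,0]}'
$m '{"gripper":[0,0,0,0,0,0,0,0],"slide":[[0,-20,-10],[15,-25,0],[20,-25,0],[20,-25,0],[20,-21,0],[21,-10,0],[12,0,0],[0,0,0]],"yaw":[0,0,0,0,0,0,0,0]}'
sh st.sh "
c=camera('side');h=cv2.cvtColor(c['img'],cv2.COLOR_RGB2HSV);k=cv2.inRange(h,(5,120,60),(18,255,255))
u,v=proj(c,(.582,.112,.16));x0,y0=int(u)-45,int(v)-50
cs=cv2.findContours(k[y0:y0+100,x0:x0+90],cv2.RETR_EXTERNAL,cv2.CHAIN_APPROX_NONE)[0]
print([(cv2.boundingRect(q+[[x0,y0]]),cv2.contourArea(q)) for q in cs if cv2.contourArea(q)>20])
print([np.round(proj(c,(.582+a,.112+b,z))).tolist() for a in(-.036,.036) for b in(-.043,.043) for z in (.095,.14)],[proj(c,(.582,.112+b,.195)) for b in (-.036,.036)])
c=camera('wrist')
h=cv2.cvtColor(c['img'],cv2.COLOR_RGB2HSV);k=cv2.inRange(h,(5,120,60),(18,255,255))
pickle=__import__('pickle');pickle.dump(c,open('wB.pkl','wb'))
cs=cv2.findContours(k,cv2.RETR_EXTERNAL,cv2.CHAIN_APPROX_NONE)[0]
print([(cv2.boundingRect(q),cv2.contourArea(q)) for q in cs if cv2.contourArea(q)>200]); print(proj(c,(.4555,.2235,.105)))
"
```

```text
time: 32.1
ee_pos: [0.5817, 0.0932, 0.2325]
tcp_rot: [-179.9, 0.0, 90.1]
wrist_force: [-0.1, -0.4, -0.0]
opening: 0.0255
grasp_force: 0.0
time: 32.77
ee_pos: [0.4561, 0.203, 0.2435]
tcp_rot: [179.9, -0.0, 90.2]
wrist_force: [0.4, 0.2, 0.2]
opening: 0.0426
grasp_force: 0.0
32.8 [0.4561 0.203  0.2435] [179.9  -0.   90.2] [0.4 0.2 0.2] 0.0426 0.0
[((252, 189, 34, 54), 941.0)]
[[285.0, 220.0], [286.0, 207.0], [280.0, 243.0], [280.0, 230.0], [258.0, 217.0], [258.0, 204.0], [252.0, 239.0], [251.0, 226.0]] [(np.float64(271.622178105779), np.float64(190.226049579188)), (np.float64(266.3443158130172), np.float64(208.6033881894417))]
[((380, 265, 23, 25), 212.5), ((352, 221, 110, 89), 4213.0), ((218, 91, 76, 101), 6275.5), ((233, 0, 82, 57), 2813.5), ((0, 0, 29, 34), 599.0)]
(np.float64(256.0966425222774), np.float64(146.43989290076365))
```

Basket C hangs where predicted (252–286 × 189–243). Next I'll locate basket B's bar in the wrist view.

```bash
cat > bar.py <<'E'
from h import *
import sys
def bar(x,y):
    c=camera('wrist'); h=cv2.cvtColor(c['img'],cv2.COLOR_RGB2HSV); k=cv2.inRange(h,(5,120,60),(18,255,255))
    u,v=proj(c,(x,y,.1)); u0=int(u)-60; ps=[]
    for r in range(int(v)-70,int(v)+70):
        if not 0<=r<384: continue
        n,l,s,ce=cv2.connectedComponentsWithStats(k[r:r+1,u0:u0+120])
        q=[i for i in range(1,n) if 6<=s[i,2]<=16 and abs(ce[i][0]+u0-u)<16]
        if q: ps.append((min((ce[i][0] for i in q),key=lambda a:abs(a+u0-u))+u0,r,s[q[0],2]))
    ps=np.array(ps); e=[]
    m=np.median(ps[:,0]); ps=ps[abs(ps[:,0]-m)<6]; f=np.polyfit(ps[:,1],ps[:,0],1)
    r0,r1=ps[:,1].min(),ps[:,1].max(); a,b=[onz(c,np.polyval(f,r),r,.1) for r in (r0,r1)]
    d=a-b; print('pred',np.round((u,v)),'rows',r0,r1,'n',len(ps),'w',np.median(ps[:,2]),a.round(4),b.round(4),'mid',((a+b)/2).round(4),'len',np.linalg.norm(d).round(4),'yaw',np.degrees(np.arctan2(-d[0],d[1])).round(1))
bar(float(sys.argv[1]),float(sys.argv[2]))
E
python3 bar.py .455 .223
```

```text
pred [255. 145.] rows 98.0 190.0 n 73 w 12.0 [0.4545 0.262  0.1   ] [0.4571 0.1829 0.1   ] mid [0.4558 0.2224 0.1   ] len 0.0791 yaw 1.8
```

```bash
m='python3 -m handwheel'
$m '{"gripper":[0,0,0,0,0,0,0,0],"slide":[[0,0,25],[0,0,25],[0,0,25],[0,0,25],[0,0,25],[0,0,25],[0,0,12],[0,0,0]],"yaw":[-0.028,0,0,0,0,0,0,0]}'
sh st.sh
$m '{"gripper":[0,-1,-1,-1,-1,-1,-1,-1],"slide":[[0,0,0],[0,0,0],[0,0,0],[0,0,0],[0,0,0],[0,0,0],[0,0,0],[0,0,0]],"yaw":[0,0,0,0,0,0,0,0]}' 70
$m '{"gripper":[-1,-1,-1,-1,-1,-1,-1,-1],"slide":[[0,0,-10],[0,0,-20],[0,0,-25],[0,0,-25],[0,0,-25],[0,0,-20],[0,0,-8],[0,0,0]],"yaw":[0,0,0,0,0,0,0,0]}'
$m '{"gripper":[-1,-1,-1],"slide":[[0,0,0],[0,0,0],[0,0,0]],"yaw":[0.028,0,0]}'
sh st.sh "to((.582,.2055,.213))"
```

```text
time: 33.58
ee_pos: [0.4553, 0.1997, 0.0779]
tcp_rot: [-179.8, 0.1, 91.6]
wrist_force: [0.5, -0.1, -0.3]
opening: 0.0427
grasp_force: 0.0
33.6 [0.4553 0.1997 0.0779] [-1.798e+02  1.000e-01  9.160e+01] [ 0.5 -0.1 -0.3] 0.0427 0.0
time: 34.25
ee_pos: [0.4568, 0.2014, 0.0822]
tcp_rot: [179.9, -0.0, 91.7]
wrist_force: [-1.8, -0.4, 6.0]
opening: 0.007
grasp_force: 68.3
time: 34.92
ee_pos: [0.457, 0.2015, 0.216]
tcp_rot: [179.8, -0.1, 91.7]
wrist_force: [-0.2, -0.2, -1.9]
opening: 0.0075
grasp_force: 68.6
time: 35.17
ee_pos: [0.4559, 0.201, 0.2124]
tcp_rot: [-179.9, 0.0, 90.1]
wrist_force: [-0.3, 0.2, -2.4]
opening: 0.0073
grasp_force: 68.6
35.2 [0.4559 0.201  0.2124] [-179.9    0.    90.1] [-0.3  0.2 -2.4] 0.0073 68.6
-> (0.582, 0.2055, 0.213) [  4.3 126.2  -0.6]
```

```bash
m='python3 -m handwheel'
$m '{"gripper":[-1,-1,-1,-1,-1,-1,-1,-1],"slide":[[4.3,20,0],[0,20,0],[0,20,0],[0,20,0],[0,20,0],[0,16,0],[0,10,0],[0,0,0]],"yaw":[0,0,0,0,0,0,0,0]}'
$m '{"gripper":[-1,-1,-1,-1,-1,-1],"slide":[[0,0,0],[0,0,12],[0,0,12],[0,0,8],[0,0,0],[0,0,0]],"yaw":[0,0,0,0,0,0]}'
$m '{"gripper":[-1,-1,-1],"slide":[[0,0,2],[0,0,0],[0,0,0]],"yaw":[0,0,0]}'
$m '{"gripper":[-1,-1,-1],"slide":[[0,0,1.5],[0,0,0],[0,0,0]],"yaw":[0,0,0]}'
```

```text
time: 35.83
ee_pos: [0.5834, 0.2053, 0.2116]
tcp_rot: [-179.9, 0.1, 90.1]
wrist_force: [1.0, 0.1, -1.8]
opening: 0.0075
grasp_force: 68.6
time: 36.33
ee_pos: [0.5815, 0.2056, 0.1816]
tcp_rot: [-180.0, 0.0, 90.1]
wrist_force: [-0.3, 0.4, -1.0]
opening: 0.0075
grasp_force: 68.5
time: 36.58
ee_pos: [0.5824, 0.2057, 0.1802]
tcp_rot: [180.0, -0.0, 90.1]
wrist_force: [1.5, -0.2, -1.6]
opening: 0.0073
grasp_force: 68.5
time: 36.83
ee_pos: [0.5822, 0.2056, 0.1782]
tcp_rot: [-180.0, 0.0, 90.1]
wrist_force: [-0.5, -0.1, -0.8]
opening: 0.0076
grasp_force: 68.5
```

```bash
m='python3 -m handwheel'
$m '{"gripper":[-1,-1,-1],"slide":[[0,0,1.5],[0,0,0],[0,0,0]],"yaw":[0,0,0]}'
$m '{"gripper":[-0.7,-0.5,-0.4,-0.4,-0.4,-0.4,-0.4,-0.4],"slide":[[0,0,0],[0,0,0],[0,0,0],[0,0,0],[0,0,0],[0,0,-10],[0,0,-20],[0,0,-25]],"yaw":[0,0,0,0,0,0,0,0]}'
$m '{"gripper":[0,0,0,0,0,0,0,0],"slide":[[0,-20,-10],[15,-25,0],[20,-25,0],[25,-20,0],[25,-13,0],[21,-5,0],[12,0,0],[0,0,0]],"yaw":[0,0,0,0,0,0,0,0]}'
sh st.sh "
c=camera('side');h=cv2.cvtColor(c['img'],cv2.COLOR_RGB2HSV);k=cv2.inRange(h,(5,120,60),(18,255,255))
u,v=proj(c,(.582,.2265,.16));x0,y0=int(u)-45,int(v)-50
cs=cv2.findContours(k[y0:y0+110,x0:x0+90],cv2.RETR_EXTERNAL,cv2.CHAIN_APPROX_NONE)[0]
print([(cv2.boundingRect(q+[[x0,y0]]),cv2.contourArea(q)) for q in cs if cv2.contourArea(q)>20])
print([np.round(proj(c,(.582+a,.2265+b,z))).tolist() for a in(-.036,.036) for b in(-.043,.043) for z in (.095,.14)],[proj(c,(.582,.2265+b,.195)) for b in (-.036,.036)])
"
python3 bar.py .4695 .345
```

```text
time: 37.08
ee_pos: [0.5823, 0.2056, 0.1769]
tcp_rot: [180.0, -0.0, 90.1]
wrist_force: [0.3, -0.1, -0.1]
opening: 0.0077
grasp_force: 68.8
time: 37.75
ee_pos: [0.5816, 0.2054, 0.2315]
tcp_rot: [-179.9, 0.0, 90.1]
wrist_force: [0.4, -0.6, 0.5]
opening: 0.0258
grasp_force: 0.0
time: 38.42
ee_pos: [0.4739, 0.3254, 0.242]
tcp_rot: [180.0, -0.0, 90.2]
wrist_force: [0.2, 0.2, -0.1]
opening: 0.0426
grasp_force: 0.0
38.4 [0.4739 0.3254 0.242 ] [180.   -0.   90.2] [ 0.2  0.2 -0.1] 0.0426 0.0
[((241, 192, 46, 86), 1632.0)]
[[278.0, 251.0], [278.0, 238.0], [272.0, 278.0], [272.0, 264.0], [249.0, 247.0], [249.0, 234.0], [241.0, 273.0], [241.0, 260.0]] [(np.float64(262.9512971220701), np.float64(220.417764907828)), (np.float64(256.660498713794), np.float64(242.32211293075406))]
pred [252. 146.] rows 101.0 191.0 n 72 w 12.0 [0.4685 0.3825 0.1   ] [0.4724 0.3052 0.1   ] mid [0.4704 0.3439 0.1   ] len 0.0774 yaw 2.9
```

Basket B hangs right (its bounds meet the predicted 241…278). Basket A's bar middle is at (0.470, 0.344).

```bash
m='python3 -m handwheel'
$m '{"gripper":[0,0,0,0,0,0,0,0],"slide":[[0,-2.8,25],[0,0,25],[0,0,25],[0,0,25],[0,0,25],[0,0,22],[0,0,12],[0,0,0]],"yaw":[-0.04,0,0,0,0,0,0,0]}'
$m '{"gripper":[0,-1,-1,-1,-1,-1,-1,-1],"slide":[[0,0,0],[0,0,0],[0,0,0],[0,0,0],[0,0,0],[0,0,0],[0,0,0],[0,0,0]],"yaw":[0,0,0,0,0,0,0,0]}' 70
$m '{"gripper":[-1,-1,-1,-1,-1,-1,-1,-1],"slide":[[0,0,-10],[0,0,-20],[0,0,-25],[0,0,-25],[0,0,-25],[0,0,-20],[0,0,-8],[0,0,0]],"yaw":[0,0,0,0,0,0,0,0]}'
$m '{"gripper":[-1,-1,-1],"slide":[[0,0,0],[0,0,0],[0,0,0]],"yaw":[0.04,0,0]}'
sh st.sh "to((.583,.321,.213))"
```

```text
time: 39.18
ee_pos: [0.4707, 0.3217, 0.08]
tcp_rot: [-179.8, 0.1, 92.3]
wrist_force: [-0.2, -0.3, 0.5]
opening: 0.0425
grasp_force: 0.0
time: 39.85
ee_pos: [0.4717, 0.3239, 0.0843]
tcp_rot: [179.9, -0.1, 92.4]
wrist_force: [-2.2, -0.7, 5.3]
opening: 0.0076
grasp_force: 68.4
time: 40.52
ee_pos: [0.472, 0.324, 0.2182]
tcp_rot: [179.8, -0.1, 92.4]
wrist_force: [0.3, 0.4, -1.1]
opening: 0.0075
grasp_force: 68.5
time: 40.77
ee_pos: [0.471, 0.3233, 0.2143]
tcp_rot: [-179.9, 0.1, 90.1]
wrist_force: [-0.5, 0.3, -0.6]
opening: 0.0072
grasp_force: 68.5
40.8 [0.471  0.3233 0.2143] [-1.799e+02  1.000e-01  9.010e+01] [-0.5  0.3 -0.6] 0.0072 68.5
-> (0.583, 0.321, 0.213) [ -2.5 112.    1.3]
```

```bash
m='python3 -m handwheel'
$m '{"gripper":[-1,-1,-1,-1,-1,-1,-1,-1],"slide":[[-2.5,20,0],[0,20,0],[0,20,0],[0,20,0],[0,14,0],[0,12,0],[0,6,0],[0,0,0]],"yaw":[0,0,0,0,0,0,0,0]}'
$m '{"gripper":[-1,-1,-1,-1,-1,-1],"slide":[[0,0,0],[0,0,12],[0,0,12],[0,0,8],[0,0,0],[0,0,0]],"yaw":[0,0,0,0,0,0]}'
$m '{"gripper":[-1,-1,-1],"slide":[[0,0,2.5],[0,0,0],[0,0,0]],"yaw":[0,0,0]}'
$m '{"gripper":[-1,-1,-1],"slide":[[0,0,2],[0,0,0],[0,0,0]],"yaw":[0,0,0]}'
$m '{"gripper":[-1,-1,-1],"slide":[[0,0,1.5],[0,0,0],[0,0,0]],"yaw":[0,0,0]}'
```

```text
time: 41.43
ee_pos: [0.584, 0.3208, 0.2142]
tcp_rot: [-179.9, 0.1, 90.1]
wrist_force: [-1.1, 0.2, -2.1]
opening: 0.0072
grasp_force: 68.5
time: 41.93
ee_pos: [0.5827, 0.3211, 0.1837]
tcp_rot: [-180.0, 0.0, 90.1]
wrist_force: [0.5, 0.6, -1.3]
opening: 0.0073
grasp_force: 68.5
time: 42.18
ee_pos: [0.5834, 0.3212, 0.1817]
tcp_rot: [180.0, -0.0, 90.1]
wrist_force: [-0.2, -0.0, -1.6]
opening: 0.0072
grasp_force: 68.5
time: 42.43
ee_pos: [0.5834, 0.3211, 0.1792]
tcp_rot: [180.0, -0.0, 90.1]
wrist_force: [0.5, -0.1, -1.3]
opening: 0.0073
grasp_force: 68.5
time: 42.68
ee_pos: [0.5835, 0.3211, 0.1786]
tcp_rot: [179.9, -0.0, 90.1]
wrist_force: [-0.4, -0.1, 4.3]
opening: 0.0073
grasp_force: 69.2
```

```bash
m='python3 -m handwheel'
$m '{"gripper":[-0.7,-0.5,-0.4,-0.4,-0.4,-0.4,-0.4,-0.4],"slide":[[0,0,0],[0,0,0],[0,0,0],[0,0,0],[0,0,0],[0,0,-10],[0,0,-20],[0,0,-25]],"yaw":[0,0,0,0,0,0,0,0]}'
$m '{"gripper":[0,0,0,0,0,0,0,0],"slide":[[0,-20,-10],[0,-30,0],[0,-30,0],[-10,-30,0],[-20,-30,0],[-20,-30,0],[-20,-25,0],[0,0,0]],"yaw":[0,0,0,0,0,0,0,0]}'
sh st.sh "
c=camera('side');h=cv2.cvtColor(c['img'],cv2.COLOR_RGB2HSV);k=cv2.inRange(h,(5,120,60),(18,255,255))
for y in (.112,.2265,.341):
    P=[proj(c,(.582+a,y+b,z)) for a in(-.036,.036) for b in(-.043,.043) for z in (.095,.14)]+[proj(c,(.582,y+b,.2)) for b in (-.036,.036)]
    P=np.array(P);print('pred',P.min(0).round(),P.max(0).round())
cs=cv2.findContours(k,cv2.RETR_EXTERNAL,cv2.CHAIN_APPROX_NONE)[0]
print([(cv2.boundingRect(q),cv2.contourArea(q)) for q in cs if cv2.contourArea(q)>150])
t=camera('top');B=[proj(t,(.60,-.15,.05)),proj(t,(.685,-.33,.05))];x0,y1=map(int,B[0]);x1,y0=map(int,B[1])
s=cv2.cvtColor(t['img'],cv2.COLOR_RGB2HSV)[y0:y1,x0:x1];k=cv2.inRange(s,(0,0,60),(180,26,255));k=cv2.morphologyEx(k,cv2.MORPH_CLOSE,np.ones((3,3)))
for q in cv2.findContours(k,cv2.RETR_EXTERNAL,cv2.CHAIN_APPROX_NONE)[0]:
    if cv2.contourArea(q)>60:
        r=cv2.minAreaRect((q+[[x0,y0]]).astype(np.float32));print('w',r,onz(t,*r[0],.06),cv2.contourArea(q))
"
```

```text
time: 43.35
ee_pos: [0.5827, 0.3207, 0.2324]
tcp_rot: [-179.9, 0.1, 90.1]
wrist_force: [0.1, -0.4, -0.6]
opening: 0.0259
grasp_force: 0.0
time: 44.02
ee_pos: [0.3848, 0.2484, 0.2449]
tcp_rot: [179.9, -0.0, 90.1]
wrist_force: [-0.3, 0.1, 0.1]
opening: 0.043
grasp_force: 0.0
44.0 [0.3848 0.2484 0.2449] [179.9  -0.   90.1] [-0.3  0.1  0.1] 0.043 0.0
pred [251. 189.] [286. 243.]
pred [241. 219.] [278. 278.]
pred [228. 255.] [270. 320.]
[((390, 345, 39, 39), 401.0), ((104, 300, 53, 19), 598.0), ((112, 284, 53, 18), 539.5), ((120, 269, 51, 17), 442.5), ((128, 255, 48, 16), 383.5), ((179, 226, 27, 18), 233.5), ((227, 189, 60, 131), 3660.5), ((291, 72, 47, 61), 2350.0)]
w ((345.5973205566406, 184.81622314453125), (43.61753463745117, 13.46476936340332), 27.89727020263672) [ 0.66388668 -0.22641717  0.06      ] 120.5
```

All three baskets are where predicted (227–287 × 189–320). The weight mask is partial and looks shifted, so I'll check its shape.

```bash
sh st.sh "
t=camera('top')
s=cv2.cvtColor(t['img'],cv2.COLOR_RGB2HSV)[168:222,308:390]
for r in s[::1]: print(''.join('0123456789ABCDEF'[min(15,p[1]//6)] if p[2]>110 else '#' for p in r))
"
```

```text
44.1 [0.388  0.2506 0.2443] [ 1.799e+02 -1.000e-01  9.010e+01] [-0.9  0.3  0. ] 0.043 0.0
4444444444444444444444444544455544545444554444544444444444444444444444444544444444
4444444444444444444444444444454444554555554444444444444444444444444444444454444444
4444444444444444445554455554455545444444444455444544445444555554544444444444444544
5454444444545554455544455555455544544444444444445555555444566555555544544444445444
5554545444444554444433455555555444544444444444445555555434555555555544444444444444
4444444454444554444434445544445444444444444444445555555444455444455444444454544444
4444444454454554545444555444445444444444444444445555554455555444454444444444444444
4444455445545554455445555444445444444544444444445545554455555544555444444444444444
4444454554444444455445555444445444444444454444445544555555555444455544444444444444
4444444554455444445444444445545445554444455554444544435663111134555555555555544445
4454455554555544444444444445544444444444445554455544335552111035566555655555444455
5444555545555554444544444444443444443444444554445444335543454435565555555555444544
54456655554445
[... 2771 characters left out ...]
999A88ABBB999756#7368888886555444444
4444F###555556655556545565557787776777724534555555558AAA8877358#26899B##8544444444
4444F###34444444444443444444444444444443333333333333455555552454146656F#8444444444
4444E###44444444444444444444444444444443444444444444444444443443144444C#8544444444
4444D###44444444444445444444444444333333444344444444444444444444244444C#8444444444
4444DFA954445444444445545445555554433334434344444455555554444544444455EF9544444444
4444985655555555545444555555566665555555555555544455555555665565565576897565444444
44447645554555555455444455555455445445555565555455555555566556#3555555566665444444
4444874554444544455454444454455554444445555555555545555555545553544455566665444444
```

```bash
sh st.sh "
t=camera('top');a=np.radians(-7)
for x,y,z in ((.015,.055,.057),(-.015,.055,.057),(.006,.03,.077),(-.006,.03,.077)):
    X=(.6415+np.cos(a)*x-np.sin(a)*y,-.24+np.sin(a)*x+np.cos(a)*y,z);print(np.round(proj(t,X),1)-[308,168])
"
```

```text
44.2 [0.3887 0.2511 0.2438] [ 1.799e+02 -1.000e-01  9.010e+01] [0.3 0.4 0.4] 0.0427 0.0
[23.5 17. ]
[22.3 27.3]
[33.6 19.8]
[33.1 24. ]
```

The weight lies exactly where placed: its predicted corners match the observed edges within a pixel. The robot is clear, so I'm handing in.

```bash
python3 -c "
from workcell import ticket
print(ticket.job_done())"
```

```text
the job is handed in; nothing more can be done
None
```

The job is handed in, with no verdict returned: both leaves are turned and lie flat on the far pile, the weight is rib up on the top page, all three baskets hang on the hooks, and the robot never went near the ticket stands or the jar, though I did not re-measure those at the end.

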